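# Fetch the rear tape roll from a full hook

## Robot

A 6-joint arm with a two-finger parallel gripper is mounted at the origin on a cart in front of the work surface, level with it; the furniture and walls round the work are solid. World frame = base frame: x ahead of the robot, y to its left, z up, the work surface at z = 0. Lengths are in m, angles in rad, forces in N, time in s.
With the tool pointing down it reaches from about 0.425 to 0.95 m from the base axis. Payload 3.5 kg.
Tool frame: the origin (TCP) lies on the centre line of the jaws, within the pads' length; the fingertips stand ahead of it and the grasp point (between the pads) lies 11 mm behind it (tips_ahead is the z of the fingertips in the tool frame, in m); z points along the fingers, y is the direction in which the jaws open and shut (so a half turn about z gives the same grasp; the last joint's range is limited). The gripper opens to 85 mm and grips with 20 to 120 N. Pads are 22 mm wide; open, the fingers measure 114 mm over their backs; the gripper's body (76 mm by 85 mm) begins 54 mm behind the grasp point. The pads swing forward as they close: fully open they stand 13 mm farther back than shut.
Start: joints at [-1.32, 0.286, 1.577, -0, 1.279, -0.15], TCP at [0.263, -0.621, 0.217] pointing down, gripper open.
Joint ranges: [-2.77, 2.77], [-0.9, 2.22], [0.21, 2.48], [-1.53, 4.67], [0.24, 2.81], [-2.84, 2.84]. Speed limits (rad/s): [2.79, 2.79, 3.14, 3.14, 3.14, 3.14].

## Interface

Orientations are given as a unit quaternion [x, y, z, w].
In Python, from plant import * gives the robot as it stands. The module is installed in compiled form; this text tells all that it offers.
- The arm moves only by the tool move_arm, never from a script. Its arguments are lists of equal length, an entry for each row: "linear": the shift along the world's x, y, z in m, a list of three; "twist": the turn, a rotation vector about the world's x, y, z in degrees, a list of three. A call has 1 to 20 rows; each row shifts and turns the pose as measured when the row begins; what a row does not reach is not made up. A row lasts 1/12 s, in which the tool goes at most 41.7 mm and 7.16 degrees, less where a joint would pass 70% of its speed; a pose out of reach is approached as far as the arm can. A call is refused whole if a number of a shift passes 0.0417 or a number of a turn 7.16, either way. A call with a gripper value outside its range is refused whole. "grip" is the opening, from 0 (shut) to 1 (fully open), set as the call begins (left out, the last holds). The fingers move at their own pace and stop on an object; "force" is the grip in N (left out, the last holds). Time passes only in rows, so rows that do not move let the fingers close. It gives the time, the measured TCP pose, the force and the opening at its end, in the units of the state.
- get_state(): the state, without advancing time (a new reading comes with each control period).
- read_camera(name): name is "scene" or "top" or "wrist"; returns a dict with "img" (480x640x3 uint8, blue, green, red), "depth" (480x640 float32, m along the optical axis (not along the pixel's ray), 0 where there is no reading), "fx", "fy", "cx", "cy" (pixels), "rvec" (rotation vector, rad) and "tvec" (3), from world to camera coordinates, as OpenCV has them. Camera axes: x right, y down, z forward; pixel columns grow to the right and rows downward; lengths in m; the calibration is good to about 2 mm. A picture is of the moment at which its call begins.
- sign_off(): hands the job in, once; it reports no verdict.
The state is a dict: "time": time; "qpos": joint angles; "dq": joint speeds; "joint_efforts": joint torques, N m; "eef_pos": TCP position; "tcp_rot": TCP orientation; "contact_force": force on the tool from outside, world axes, zero at the start; "wrist_torque": the same for the moment, N m; "opening": opening from 0.0 (shut) to 1.0 (fully open).
Only numpy, scipy, OpenCV 4.12 (cv2) and the standard library are available. Lean on these libraries where they do the work, as an engineer would, in place of code of your own. Each camera call takes 0.05 s, during which the arm holds its last target.

## Task

I need the wide brown packing-tape roll that hangs at the back of the full hook. First move the narrow white paper-tape roll in front of it to the empty spare hook, then take the brown roll off and set it down upright in the wooden cradle, resting on the two dowels. Do not drop either roll on the bench.

Things in the scene. Friction and masses are not known exactly. Their poses are not given: they have to be found in the camera images.
- brown_roll_center (a point): centre of the wide brown tape roll: stiff ring, 104 mm across, 48 mm wide, 76 mm hole (wall 14 mm), 0.15 kg at most; its z axis is the roll's axis. Hangs level, wall resting on the prong of the full stand (same make as the spare stand, at the other side), centre 98 mm above the bench and 57 to 63 mm in front of the post; 30 to 42 mm gap to the paper roll in front of it
- paper_roll: narrow roll of white paper tape on a cardboard core: stiff ring, 105 mm across, 25 mm wide, 67 mm hole (wall 19 mm), 0.11 kg at most. Origin at its centre; its x axis is the roll's axis, level along the prong. Hangs on the full stand in front (robot's side) of the brown roll, centre 102 mm above the bench and 130 to 136 mm in front of the post
- spare_stand: fixed dark steel stand, prong empty. Origin on the bench under the 20 mm post; z up; the prong points along -x, roughly towards the robot: a level 12 mm bar, top side 136 mm above the bench, ending in an upturned tip 165 to 177 mm in front of the post, 149 mm high. Post no higher than the prong. Base plate 90 mm wide, 10 mm high. The full stand is the same
- cradle: low fixed wooden roll cradle, 136 x 110 mm, empty. Origin on the bench under its centre, z up, x along its two dowels. Dowels 14 mm thick at y = +-32 mm, axes 32 mm above the bench, between end plates 49 mm high with inner faces at x = +-56 mm. The brown roll resting on both dowels, axis along x, has its centre 82 mm above the bench
Things that resemble listed ones, but are neither listed nor needed, are in the scene too. Of the things shaped like the paper_roll, the white one is meant. Leave any pink look-alike of the part that bears brown_roll_center alone.

How it is judged:
On the way, in this order (a step that is already met when the one before it is completed fails the run):
1. the paper roll hangs on the spare prong, released, while the brown roll is not yet in the cradle (x of paper_roll in the frame of spare_stand between -0.17 and -0.01 m and y of paper_roll in the frame of spare_stand between -0.02 and 0.02 m and z of paper_roll in the frame of spare_stand between 0.088 and 0.112 m and contact force between paper_roll and the fingers below 0.05 N and linear speed of paper_roll below 0.1 m/s and not (x of brown_roll_center in the frame of cradle between -0.034 and 0.034 m and y of brown_roll_center in the frame of cradle between -0.015 and 0.015 m and z of brown_roll_center in the frame of cradle between 0.07 and 0.092 m and angle between the z axis of brown_roll_center and the x axis of cradle, either way round below 0.35 rad)), for 0.2 s.
2. the brown roll rests in the cradle (x of brown_roll_center in the frame of cradle between -0.034 and 0.034 m and y of brown_roll_center in the frame of cradle between -0.015 and 0.015 m and z of brown_roll_center in the frame of cradle between 0.07 and 0.092 m and angle between the z axis of brown_roll_center and the x axis of cradle, either way round below 0.35 rad), for 0.2 s.
At the end, for the whole second after the job is handed in: The paper roll hangs still on the spare prong; the brown roll stands on both dowels between the end plates, centre within 34 mm along and 15 mm across the cradle, axis within 20 degrees of the dowels (all of step 2 and x of paper_roll in the frame of spare_stand between -0.17 and -0.01 m and y of paper_roll in the frame of spare_stand between -0.02 and 0.02 m and z of paper_roll in the frame of spare_stand between 0.088 and 0.112 m and contact force between paper_roll and the fingers below 0.05 N and linear speed of paper_roll below 0.1 m/s); the robot touches nothing.
It fails at once if a roll is dropped on the bench (its centre below 62 mm) (height (world z) of any of brown_roll_center, paper_roll below 0.062 m).
It also fails if it takes over 61 s, if anything falls off the work surface, if the arm or the gripper's body presses on something with over 40 N, if the wrist force passes 120 N, or if a joint passes its speed limit or range.

## Working session

There is one attempt and no reset: what is moved stays moved. The work goes in short steps, Python scripts to look and compute and a tool call to move; the robot and the scene stay as the last step left them, time stands still between calls to the robot, and variables do not carry over. Pictures are saved under pics/ and viewed, and the job is handed in when it is done.

Besides the shell and the picture viewer there is one more tool, called after "Emit:" as name(argument=value, ...) on one line, values as JSON. move_arm: Moves the arm, as the interface text tells. Its arguments: {"type":"object","properties":{"linear":{"type":"array","items":{"type":"array","items":{"type":"number"}}},"twist":{"type":"array","items":{"type":"array","items":{"type":"number"}}},"grip":{"type":"number"},"force":{"type":"number"}},"required":["linear","twist"]}

```bash
mkdir -p pics
cat > h.py <<'E'
from plant import *
import numpy as np, cv2
def P(c,u,v,d):
    R,_=cv2.Rodrigues(np.array(c['rvec'],float)); t=np.array(c['tvec'],float).ravel()
    p=np.array([(u-c['cx'])/c['fx']*d,(v-c['cy'])/c['fy']*d,d])
    return R.T@(p-t)
def cloud(c):
    R,_=cv2.Rodrigues(np.array(c['rvec'],float)); t=np.array(c['tvec'],float).ravel()
    v,u=np.mgrid[0:480,0:640]; d=c['depth']
    p=np.stack([(u-c['cx'])/c['fx']*d,(v-c['cy'])/c['fy']*d,d],-1)
    return (p-t)@R
def proj(c,p):
    q,_=cv2.projectPoints(np.array(p,float).reshape(-1,3),np.array(c['rvec'],float),np.array(c['tvec'],float),np.array([[c['fx'],0,c['cx']],[0,c['fy'],c['cy']],[0,0,1]]),None)
    return q.reshape(-1,2)
def show(): 
    s=get_state(); print({k:np.round(v,3).tolist() for k,v in s.items()})
E
python3 - <<'E'
from h import *
show()
import pickle
for n in ['scene','top','wrist']:
    c=read_camera(n); cv2.imwrite(f'pics/{n}0.png',c['img']); pickle.dump(c,open(f'{n}0.pkl','wb'))
    R,_=cv2.Rodrigues(np.array(c['rvec'],float)); print(n,c['fx'],-R.T@np.array(c['tvec']).ravel(),R[2], (c['depth']>0).mean())
E
```

```text
{'time': 0.0, 'qpos': [-1.32, 0.287, 1.578, -0.0, 1.279, -0.15], 'dq': [-0.002, 0.001, 0.001, -0.0, -0.002, -0.001], 'joint_efforts': [0.0, -40.598, -29.263, -0.0, 0.006, 0.0], 'eef_pos': [0.263, -0.621, 0.216], 'tcp_rot': [0.98, 0.199, -0.0, -0.001], 'contact_force': [0.48, 0.204, 0.624], 'wrist_torque': [-0.002, -0.004, -0.011], 'opening': 1.002}
scene 542.0126130245691 [0.15602762 0.80472059 0.76982349] [ 0.33682255 -0.71691663 -0.61039423] 0.99615234375
top 620.4390182346403 [ 4.60890643e-01 -7.21646541e-04  1.28571243e+00] [ 0.06059229  0.003484   -0.99815652] 0.9960286458333333
wrist 348.6256900297949 [ 0.33888354 -0.58849579  0.37205787] [-0.29508508 -0.12262316 -0.94756971] 0.9958138020833334
```

View pics/scene0.png

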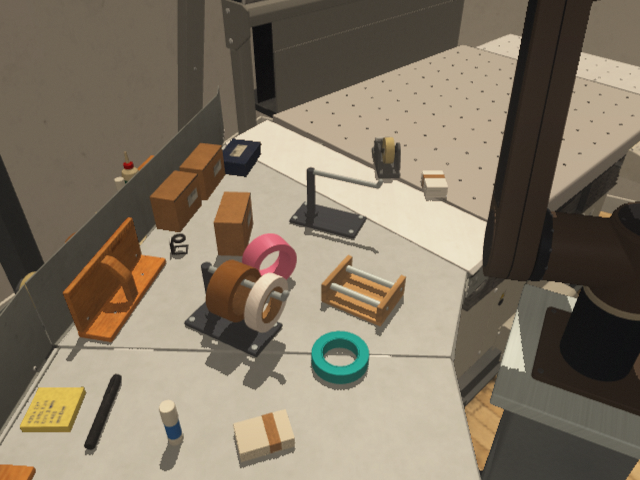

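View pics/top0.png

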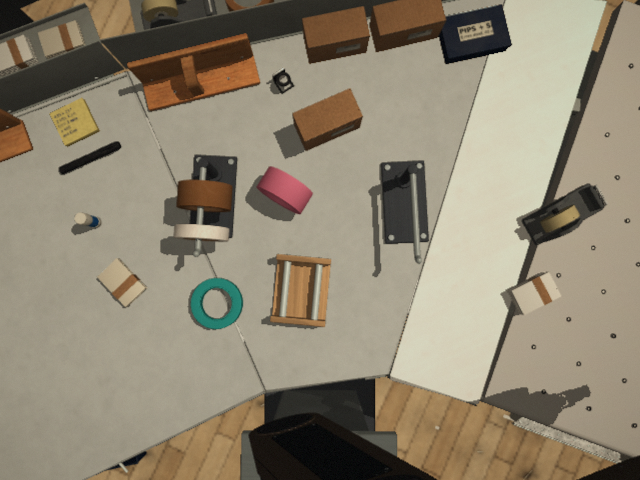

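View pics/wrist0.png

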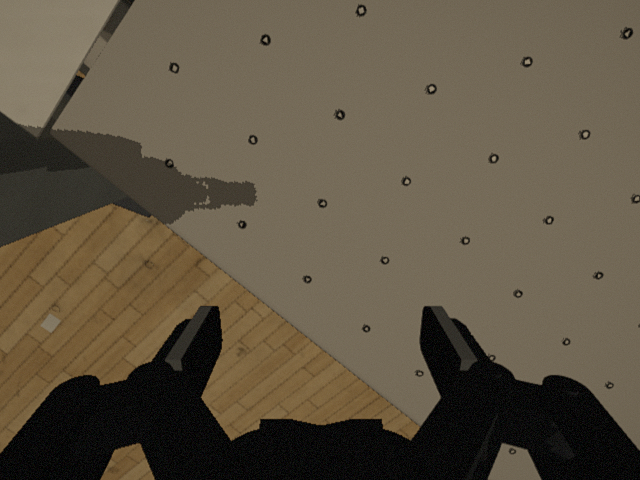

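The scene view shows the full stand (brown and white rolls at about (235,295)), the spare stand at (335,200), the cradle at (363,290), and the pink decoy at (270,258). In the top view they are at (207,215), (405,205), (300,290) and (285,190). Next I'll measure.

Run:
```python
from h import *
import pickle
t=pickle.load(open('top0.pkl','rb'));s=pickle.load(open('scene0.pkl','rb'))
a=cv2.resize(t['img'][140:340,160:440],None,fx=2.85,fy=2.85,interpolation=cv2.INTER_CUBIC);cv2.imwrite('pics/topc.png',a)
a=cv2.resize(s['img'][150:360,180:420],None,fx=2.85,fy=2.85,interpolation=cv2.INTER_CUBIC);cv2.imwrite('pics/scec.png',a)
C={'top':cloud(t),'scene':cloud(s)};I={'top':t['img'],'scene':s['img']}
for n in C:
  hsv=cv2.cvtColor(I[n],cv2.COLOR_BGR2HSV);c=C[n]
  print(n,'bench z',np.median(c[...,2][(abs(c[...,0]-.5)<.2)&(abs(c[...,1])<.3)]))
  box=lambda x0,x1,y0,y1,z0,z1:(c[...,0]>x0)&(c[...,0]<x1)&(c[...,1]>y0)&(c[...,1]<y1)&(c[...,2]>z0)&(c[...,2]<z1)
  # full stand rolls
  for nm,m in dict(brown=box(.5,.75,.15,.4,.12,.2)&(hsv[...,1]>120),white=box(.4,.7,.15,.4,.12,.2)&(hsv[...,1]<90)&(hsv[...,2]>120),full_prong=box(.4,.8,.15,.4,.125,.2)&(hsv[...,1]<90)&(hsv[...,2]<120),pink=box(.5,.75,.0,.2,.03,.2)&(hsv[...,1]>100),spare=box(.4,.8,-.35,-.1,.125,.2),spareall=box(.4,.8,-.35,-.1,.03,.2),sparebase=box(.4,.8,-.35,-.1,.007,.02),fullbase=box(.5,.8,.1,.4,.007,.02),cradle=box(.3,.5,-.05,.15,.043,.06),dowel=box(.3,.5,-.05,.15,.034,.043)).items():
    p=c[m]
    if len(p)>5: print(nm,len(p),'med',np.round(np.median(p,0),3),'lo',np.round(np.percentile(p,2,0),3),'hi',np.round(np.percentile(p,98,0),3), 'dir',np.round(cv2.fitLine(p[:,:2].astype(np.float32),cv2.DIST_HUBER,0,.01,.01).ravel(),3))
```

```text
top bench z 0.00045007159434212203
brown 1259 med [0.621 0.217 0.144] lo [0.598 0.179 0.122] hi [0.644 0.265 0.152] dir [0.027 1.    0.621 0.219]
white 845 med [0.552 0.222 0.145] lo [0.52  0.18  0.122] hi [0.665 0.265 0.156] dir [0.034 0.999 0.552 0.215]
full_prong 271 med [0.595 0.226 0.134] lo [0.507 0.211 0.126] hi [0.688 0.272 0.147] dir [ 0.999 -0.054  0.63   0.226]
pink 2286 med [0.634 0.071 0.095] lo [0.503 0.006 0.04 ] hi [0.746 0.197 0.142] dir [ 0.244 -0.97   0.635  0.115]
spare 667 med [ 0.592 -0.176  0.134] lo [ 0.5   -0.185  0.128] hi [ 0.676 -0.166  0.147] dir [ 0.999  0.053  0.591 -0.176]
spareall 753 med [ 0.603 -0.175  0.134] lo [ 0.5   -0.185  0.047] hi [ 0.676 -0.163  0.146] dir [ 0.998  0.067  0.6   -0.175]
sparebase 2486 med [ 0.622 -0.168  0.01 ] lo [ 0.543 -0.312  0.007] hi [ 0.71  -0.13   0.017] dir [ 1.    -0.018  0.614 -0.169]
fullbase 1185 med [0.67  0.208 0.01 ] lo [0.569 0.177 0.007] hi [0.72  0.266 0.018] dir [ 0.999 -0.042  0.659  0.209]
cradle 412 med [0.382 0.034 0.048] lo [ 0.373 -0.017  0.044] hi [0.5   0.096 0.053] dir [ 0.897 -0.443  0.402  0.037
[... 634 characters left out ...]
176  0.134] lo [ 0.497 -0.184  0.126] hi [ 0.675 -0.167  0.147] dir [ 0.998  0.058  0.562 -0.177]
spareall 709 med [ 0.645 -0.173  0.13 ] lo [ 0.498 -0.184  0.036] hi [ 0.677 -0.163  0.145] dir [ 0.997  0.071  0.606 -0.173]
sparebase 1432 med [ 0.617 -0.169  0.011] lo [ 0.542 -0.221  0.007] hi [ 0.705 -0.131  0.018] dir [ 0.995  0.102  0.618 -0.173]
fullbase 1895 med [0.623 0.241 0.01 ] lo [0.552 0.196 0.007] hi [0.716 0.267 0.018] dir [0.999 0.042 0.627 0.24 ]
cradle 369 med [0.381 0.037 0.049] lo [ 0.37  -0.016  0.043] hi [0.5   0.096 0.052] dir [ 0.93  -0.368  0.408  0.039]
dowel 665 med [0.439 0.045 0.038] lo [ 0.372 -0.005  0.034] hi [0.499 0.095 0.042] dir [ 0.739 -0.674  0.448  0.041]
```

View pics/topc.png

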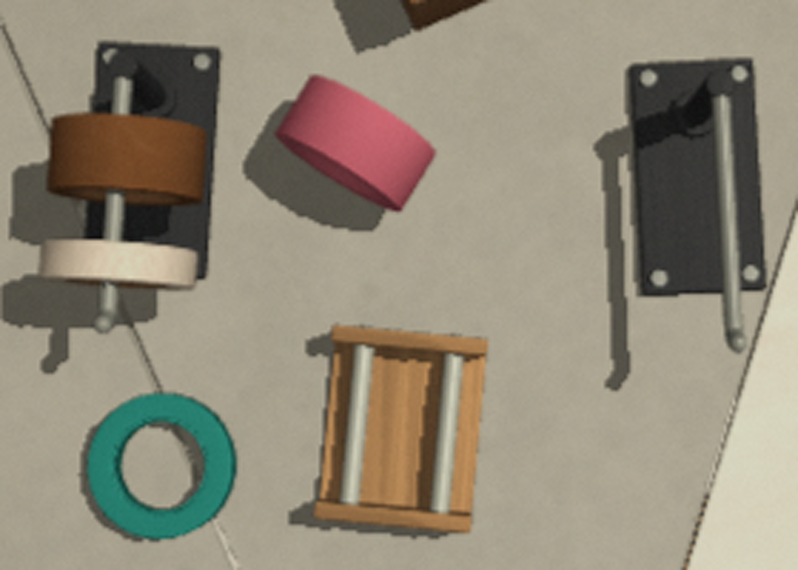

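View pics/scec.png

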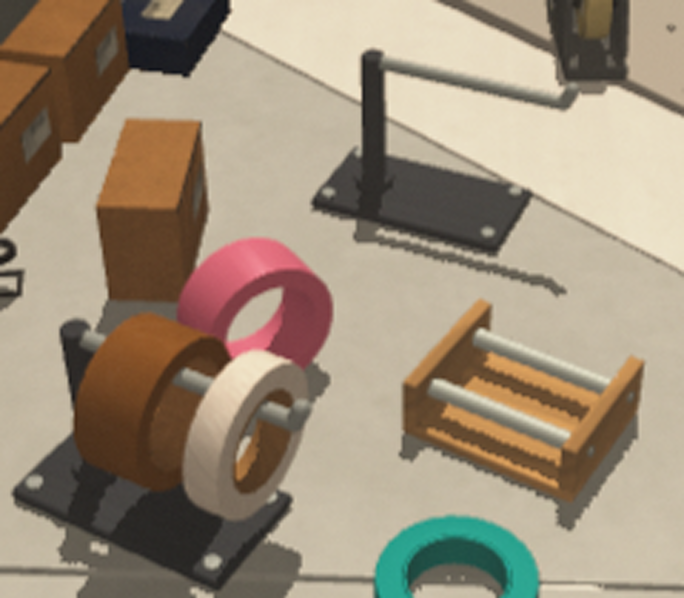

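Run:
```python
from h import *
import pickle
import plant; print([k for k in dir(plant) if not k.startswith('_')])
for n in ['top','scene']:
  k=pickle.load(open(n+'0.pkl','rb')); c=cloud(k); h=cv2.cvtColor(k['img'],cv2.COLOR_BGR2HSV)
  x,y,z=c[...,0],c[...,1],c[...,2]
  print(n)
  for nm,m in dict(brown=(x>.55)&(x<.7)&(y>.15)&(y<.3)&(z>.118)&(z<.16)&(h[...,1]>120), white=(x>.5)&(x<.6)&(y>.15)&(y<.3)&(z>.118)&(z<.16)&(h[...,1]<90)&(h[...,2]>100)).items():
    p=c[m]; 
    # circle fit in y-z for outer surface : residual; x edges
    R={'brown':.052,'white':.0525}[nm]
    from scipy.optimize import least_squares
    f=least_squares(lambda q:np.hypot(p[:,1]-q[0]+.052*(p[:,0]-p[:,0].mean()),p[:,2]-q[1])-R,[.22,.1],loss='soft_l1',f_scale=.001)
    print(nm,len(p),'yc,zc',f.x.round(4),'at x',p[:,0].mean().round(4))
    for yb in np.arange(.18,.27,.01):
      q=p[abs(p[:,1]-yb)<.005]
      if len(q)>8: print('  y %.3f x %.4f %.4f zmax %.4f'%(yb,*np.percentile(q[:,0],[3,97]),np.percentile(q[:,2],95)))
  for nm,sy in (('full',.225),('spare',-.175)):
    m=(x>.49)&(x<.72)&(abs(y-sy)<.03)&(z>.128)&(z<.155)&(h[...,1]<110)
    p=c[m]; 
    if nm=='full': 
        p=p[((p[:,0]>.572)&(p[:,0]<.59))|(p[:,0]<.525)|(p[:,0]>.655)]
    l=np.polyfit(p[:,0],p[:,1],1); 
    r=p[:,1]-np.polyval(l,p[:,0]); p=p[abs(r)<.012]; l=np.polyfit(p[:,0],p[:,1],1)
    print(nm,'prong y=',l.round(4),'y@.58',np.polyval(l,.58).round(4),'x range',np.percentile(p[:,0],[0,1,99,100]).round(4),'ztop',[ (xx,np.percentile(p[abs(p[:,0]-xx)<.006][:,2],90).round(4)) for xx in (.502,.51,.58,.66) if (abs(p[:,0]-xx)<.006).sum()>3])
  m=(x>.36)&(x<.52)&(abs(y-.035)<.07)&(z>.033)&(z<.043); p=c[m]
  for s in (1,-1):
    q=p[(p[:,1]-.035+.08*(p[:,0]-.44))*s>.015]; q=q[(q[:,0]>.39)&(q[:,0]<.49)]
    if len(q): print('dowel',s,len(q),np.polyfit(q[:,0],q[:,1],1).round(4),'y@.44',np.polyval(np.polyfit(q[:,0],q[:,1],1),.44).round(4),'z95',np.percentile(q[:,2],95).round(4))
  m=(x>.34)&(x<.54)&(abs(y-.035)<.06)&(z>.044)&(z<.054); p=c[m]
  for lo,hi in ((.34,.42),(.46,.54)):
    q=p[(p[:,0]>lo)&(p[:,0]<hi)]
    if len(q): print('plate',len(q),np.percentile(q[:,0],[5,50,95]).round(4),np.percentile(q[:,1],[2,98]).round(4),np.polyfit(q[:,1],q[:,0],1).round(3))
```

```text
['Unreachable', 'get_state', 'read_camera', 'sign_off', 'tips_ahead']
top
brown 1277 yc,zc [0.2237 0.0975] at x 0.6209
  y 0.180 x 0.5970 0.6420 zmax 0.1354
  y 0.190 x 0.5973 0.6433 zmax 0.1427
  y 0.200 x 0.5974 0.6432 zmax 0.1480
  y 0.210 x 0.5982 0.6438 zmax 0.1512
  y 0.220 x 0.5986 0.6429 zmax 0.1534
  y 0.230 x 0.5992 0.6447 zmax 0.1524
  y 0.240 x 0.6000 0.6451 zmax 0.1508
  y 0.250 x 0.5999 0.6440 zmax 0.1468
  y 0.260 x 0.6001 0.6435 zmax 0.1382
  y 0.270 x 0.6012 0.6407 zmax 0.1305
white 882 yc,zc [0.2276 0.1001] at x 0.5501
  y 0.180 x 0.5375 0.5603 zmax 0.1324
  y 0.190 x 0.5370 0.5610 zmax 0.1430
  y 0.200 x 0.5374 0.5619 zmax 0.1500
  y 0.210 x 0.5379 0.5614 zmax 0.1551
  y 0.220 x 0.5152 0.5921 zmax 0.1559
  y 0.230 x 0.5063 0.5893 zmax 0.1564
  y 0.240 x 0.5390 0.5630 zmax 0.1556
  y 0.250 x 0.5398 0.5631 zmax 0.1521
  y 0.260 x 0.5403 0.5637 zmax 0.1472
  y 0.270 x 0.5422 0.5640 zmax 0.1375
full prong y= [-0.0487  0.2532] y@.58 0.2249 x range [0.5045 0.5059 0.6887 0.6893] ztop [(0.502, np.float64(0.148)), (0.51, np.float64(0.1489)), (0.58, np.float64(0.1373)), (0.6
[... 1262 characters left out ...]
 0.5633 zmax 0.1449
  y 0.270 x 0.5399 0.5637 zmax 0.1357
full prong y= [-0.0523  0.2569] y@.58 0.2266 x range [0.5031 0.5043 0.6881 0.6889] ztop [(0.502, np.float64(0.1475)), (0.51, np.float64(0.148)), (0.58, np.float64(0.1367)), (0.66, np.float64(0.1368))]
spare prong y= [ 0.0527 -0.2066] y@.58 -0.176 x range [0.4934 0.4947 0.6762 0.6779] ztop [(0.502, np.float64(0.1486)), (0.51, np.float64(0.1382)), (0.58, np.float64(0.1372)), (0.66, np.float64(0.1377))]
dowel 1 279 [-0.0886  0.1105] y@.44 0.0715 z95 0.0409
dowel -1 247 [-0.0908  0.0473] y@.44 0.0073 z95 0.0407
plate 254 [0.3714 0.3788 0.387 ] [-0.0088  0.0936] [0.091 0.375]
plate 246 [0.4945 0.5025 0.5105] [-0.0211  0.085 ] [0.094 0.499]
```

Run:
```python
from h import *
import plant
from scipy.spatial.transform import Rotation as Ro
print(plant.tips_ahead)
try: print([ (o,plant.tips_ahead(o)) for o in (0,.3,.5,.7,1)])
except Exception as e: print(e)
s=get_state(); R=Ro.from_quat(s['tcp_rot']).as_matrix(); print(R.round(3), np.degrees(np.arctan2(R[1,0],R[0,0])))
```

```text
0.008
'float' object is not callable
[[ 0.921  0.39  -0.   ]
 [ 0.39  -0.921  0.002]
 [ 0.    -0.002 -1.   ]] 22.966385879348483
```

Emit:
move_arm(linear=[[0.0287, 0.0321, 0.006], [0.0287, 0.0321, 0.006], [0.0287, 0.0321, 0.006], [0.0287, 0.0321, 0.006], [0.0287, 0.0321, 0.006], [0.0287, 0.0321, 0.006], [0.0287, 0.0321, 0.006], [0.0287, 0.0321, 0.006], [0.0287, 0.0321, 0.006], [0.0287, 0.0321, 0.006]], twist=[[0, 0, 3], [0, 0, 3], [0, 0, 3], [0, 0, 3], [0, 0, 3], [0, 0, 3], [0, 0, 3], [0, 0, 3], [0, 0, 3], [0, 0, 3]], grip=0.53)

```text
time: 0.98
eef_pos: [0.5329, -0.3095, 0.2674]
tcp_rot: [0.893, 0.45, -0.003, -0.005]
contact_force: [0.6, -0.1, -0.2]
opening: 0.53
```

Emit:
move_arm(linear=[[0.001, 0.034, 0], [0.001, 0.034, 0], [0.001, 0.034, 0], [0.001, 0.034, 0], [0.001, 0.034, 0], [0.001, 0.034, 0], [0.001, 0.034, 0], [0.001, 0.034, 0], [0.001, 0.034, 0], [0.001, 0.034, 0], [0.001, 0.034, 0], [0.001, 0.034, 0], [0.001, 0.034, 0], [0.001, 0.034, 0], [0.001, 0.034, 0], [0.001, 0.03, 0], [0, 0, 0]], twist=[[0, 0, 2.2], [0, 0, 2.2], [0, 0, 2.2], [0, 0, 2.2], [0, 0, 2.2], [0, 0, 2.2], [0, 0, 2.2], [0, 0, 2.2], [0, 0, 2.2], [0, 0, 2.2], [0, 0, 2.2], [0, 0, 2.2], [0, 0, 2.2], [0, 0, 2.2], [0, 0, 2.2], [0, 0, 2.2], [0, 0, 0]])

```text
time: 2.4
eef_pos: [0.5462, 0.264, 0.2629]
tcp_rot: [0.7, 0.714, -0.005, -0.006]
contact_force: [-0.6, 0.2, 0.1]
opening: 0.527
```

```bash
cat >> h.py <<'E'
from scipy.spatial.transform import Rotation as Ro
def st():
    s=get_state(); R=Ro.from_quat(s['tcp_rot']).as_matrix()
    print('t',round(s['time'],2),'pos',s['eef_pos'].round(4) if hasattr(s['eef_pos'],'round') else s['eef_pos'],'yaw',np.degrees(np.arctan2(R[1,0],R[0,0])).round(2),'zaxis',R[:,2].round(4),'F',np.round(s['contact_force'],2),'op',s['opening'],'q',np.round(s['qpos'],2))
    return s
def snap(n,f):
    c=read_camera(n); cv2.imwrite('pics/'+f+'.png',c['img']); return c
E
python3 - <<'E'
from h import *
import pickle
st(); c=snap('wrist','w1'); pickle.dump(c,open('w1.pkl','wb'))
E
```

```text
t 2.4 pos [0.5462 0.264  0.2629] yaw 91.07 zaxis [-0.0153  0.0019 -0.9999] F [-0.59  0.18  0.08] op 0.5271296786943218 q [0.28 0.11 1.69 0.01 1.35 0.26]
```

View pics/w1.png

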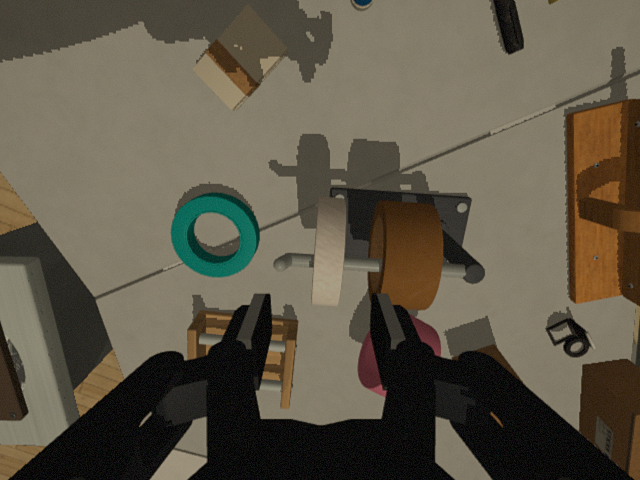

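The wrist view shows the white roll at (330,250), the brown one at (405,255), and the open fingertips at (258,297) and (382,297). Next I'll cross-check positions and fingertip height from this view.

Run:
```python
from h import *
import pickle
c=pickle.load(open('w1.pkl','rb')); p=cloud(c); h=cv2.cvtColor(c['img'],cv2.COLOR_BGR2HSV)
x,y,z=p[...,0],p[...,1],p[...,2]
for nm,m in dict(brown=(x>.55)&(x<.7)&(y>.15)&(y<.3)&(z>.13)&(z<.16)&(h[...,1]>120), white=(x>.5)&(x<.6)&(y>.15)&(y<.3)&(z>.141)&(z<.16)&(h[...,1]<90)&(h[...,2]>90)).items():
    q=p[m]; print(nm,len(q),np.percentile(q,[2,50,98],axis=0).round(4).tolist())
    for yb in (.2,.21,.22,.23,.24,.25):
      r=q[abs(q[:,1]-yb)<.005]
      if len(r)>8: print('  y %.3f x %.4f %.4f zmax %.4f'%(yb,*np.percentile(r[:,0],[3,97]),np.percentile(r[:,2],95)))
# fingers
s=get_state(); R=Ro.from_quat(s['tcp_rot']).as_matrix(); t=(p-s['eef_pos'])@R
d=c['depth']; v,u=np.mgrid[:480,:640]
m=(d>0)&(t[...,2]>-.06)&(t[...,2]<.03)&(abs(t[...,0])<.03)&(abs(t[...,1])<.07)
for sgn in (1,-1):
  q=t[m&(t[...,1]*sgn>0)]; print('finger',sgn,len(q),np.percentile(q,[1,50,99],axis=0).round(4).tolist(), 'zmax',q[:,2].max())
```

```text
brown 4683 [[0.598, 0.1909, 0.1311], [0.6219, 0.2347, 0.1459], [0.6452, 0.2632, 0.1502]]
  y 0.200 x 0.6051 0.6429 zmax 0.1463
  y 0.210 x 0.5970 0.6431 zmax 0.1492
  y 0.220 x 0.5976 0.6439 zmax 0.1504
  y 0.230 x 0.5982 0.6445 zmax 0.1504
  y 0.240 x 0.5986 0.6449 zmax 0.1486
  y 0.250 x 0.5992 0.6453 zmax 0.1450
white 2246 [[0.5097, 0.1963, 0.1416], [0.5502, 0.2331, 0.1509], [0.5629, 0.2605, 0.1547]]
  y 0.200 x 0.5378 0.5607 zmax 0.1485
  y 0.210 x 0.5378 0.5610 zmax 0.1525
  y 0.220 x 0.5378 0.5620 zmax 0.1544
  y 0.230 x 0.5070 0.5619 zmax 0.1548
  y 0.240 x 0.5393 0.5631 zmax 0.1540
  y 0.250 x 0.5399 0.5635 zmax 0.1513
finger 1 2750 [[-0.0079, 0.0221, -0.0597], [0.0096, 0.0242, -0.0434], [0.0153, 0.0409, -0.0181]] zmax -0.015487169291778905
finger -1 2751 [[-0.008, -0.0419, -0.0597], [0.0095, -0.025, -0.0435], [0.0153, -0.0228, -0.0182]] zmax -0.015579721950027001
```

Run:
```python
from h import *
import pickle
c=pickle.load(open('w1.pkl','rb')); s=get_state(); R=Ro.from_quat(s['tcp_rot']).as_matrix()
for zz in (.008,0,-.01,-.0155,-.02):
  print(zz,proj(c,[s['eef_pos']+R@np.array([x,y,zz]) for x in(.011,) for y in (.0225,-.0225,.035)]).round(0).tolist())
p=cloud(c);t=(p-s['eef_pos'])@R
for v in range(285,350,5): print(v,[ (u,t[v,u].round(3).tolist()) for u in (250,262,268)])
a=cv2.resize(c['img'][260:420,200:440],None,fx=3,fy=3);cv2.imwrite('pics/w1c.png',a)
```

```text
0.008 [[365.0, 272.0], [277.0, 272.0], [389.0, 272.0]]
0 [[367.0, 279.0], [275.0, 279.0], [392.0, 279.0]]
-0.01 [[370.0, 288.0], [273.0, 288.0], [396.0, 288.0]]
-0.0155 [[371.0, 294.0], [271.0, 294.0], [399.0, 294.0]]
-0.02 [[373.0, 299.0], [270.0, 299.0], [401.0, 299.0]]
285 [(250, [-0.123, -0.094, 0.266]), (262, [-0.122, -0.078, 0.264]), (268, [-0.123, -0.07, 0.265])]
290 [(250, [-0.13, -0.095, 0.265]), (262, [-0.129, -0.078, 0.263]), (268, [-0.13, -0.07, 0.264])]
295 [(250, [-0.138, -0.095, 0.265]), (262, [0.014, -0.025, -0.022]), (268, [0.013, -0.023, -0.021])]
300 [(250, [-0.145, -0.096, 0.265]), (262, [0.013, -0.025, -0.026]), (268, [0.012, -0.023, -0.023])]
305 [(250, [0.014, -0.029, -0.03]), (262, [0.013, -0.024, -0.03]), (268, [0.009, -0.023, -0.023])]
310 [(250, [0.013, -0.029, -0.033]), (262, [0.013, -0.024, -0.034]), (268, [0.007, -0.023, -0.024])]
315 [(250, [0.013, -0.028, -0.037]), (262, [0.013, -0.023, -0.038]), (268, [0.005, -0.023, -0.024])]
320 [(250, [0.014, -0.027, -0.042]), (262, [0.012, -0.023, -0.038]), (268, [0.003, -0.023, -0.025])]
325 [(250, [0.014, -0.026, -0.045]), (262, [0.01, -0.023, -0.039]), (268, [0.001, -0.023, -0.025])]
330 [(250, [0.014, -0.026, -0.048]), (262, [0.008, -0.023, -0.039]), (268, [-0.001, -0.023, -0.026])]
335 [(250, [0.014, -0.025, -0.052]), (262, [0.007, -0.023, -0.042]), (268, [-0.003, -0.023, -0.027])]
340 [(250, [0.013, -0.025, -0.053]), (262, [0.005, -0.023, -0.041]), (268, [-0.005, -0.023, -0.027])]
345 [(250, [0.011, -0.025, -0.053]), (262, [0.003, -0.023, -0.042]), (268, [-0.007, -0.023, -0.029])]
```

View pics/w1c.png

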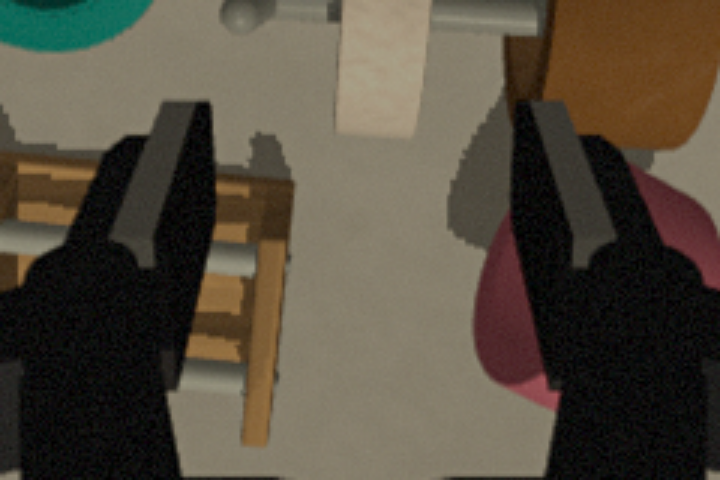

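Emit:
move_arm(linear=[[0.001, -0.01, -0.018], [0.001, -0.01, -0.018], [0.001, -0.01, -0.018], [0.001, -0.007, -0.018], [0, 0, 0], [0, 0, 0]], twist=[[0, -0.25, -1], [0, -0.25, -1], [0, -0.25, -1], [0, -0.2, -1], [0, 0, 0], [0, 0, 0]])

```text
time: 2.95
eef_pos: [0.55, 0.2194, 0.1887]
tcp_rot: [0.728, 0.686, 0.0, 0.002]
contact_force: [0.2, 0.7, -0.5]
opening: 0.53
```

Run:
```python
from h import *
import pickle
s=st(); R=Ro.from_quat(s['tcp_rot']).as_matrix()
c=snap('scene','s2');
q=proj(c,[s['eef_pos']+R@np.array([0,y,z]) for y in (.0225,-.0225) for z in (.008,0,-.016)]).round(1); print(q.tolist())
u,v=q.mean(0).astype(int); print(u,v)
cv2.imwrite('pics/s2c.png',cv2.resize(c['img'][v-90:v+90,u-110:u+110],None,fx=3.3,fy=3.3,interpolation=cv2.INTER_CUBIC)); print('crop0',u-110,v-90)
p=cloud(c);t=(p-s['eef_pos'])@R
m=(t[...,2]>-.06)&(t[...,2]<.03)&(abs(t[...,0])<.02)&(abs(t[...,1])<.07)
for sgn in (1,-1):
  q=t[m&(t[...,1]*sgn>0)]; print(sgn,len(q),np.percentile(q,[1,50,99],axis=0).round(4).tolist(),np.sort(q[:,2])[-8:].round(4))
```

```text
t 2.95 pos [0.55   0.2194 0.1887] yaw 86.63 zaxis [ 0.0026 -0.0027 -1.    ] F [ 0.23  0.68 -0.45] op 0.5303110062068439 q [ 0.21  0.13  1.81 -0.    1.2   0.27]
[[254.9, 262.0], [254.6, 258.4], [253.9, 251.0], [277.1, 270.7], [276.9, 267.0], [276.4, 259.6]]
265 261
crop0 155 171
1 265 [[-0.014, 0.0211, -0.0591], [0.0035, 0.0233, -0.0394], [0.0107, 0.0358, -0.018]] [-0.0192 -0.0185 -0.0184 -0.0183 -0.0181 -0.018  -0.0175 -0.0173]
-1 212 [[-0.0091, -0.0375, -0.0587], [0.005, -0.0314, -0.0391], [0.0106, -0.0227, -0.0187]] [-0.0199 -0.0196 -0.0192 -0.0191 -0.0188 -0.0187 -0.0175 -0.0165]
```

View pics/s2c.png

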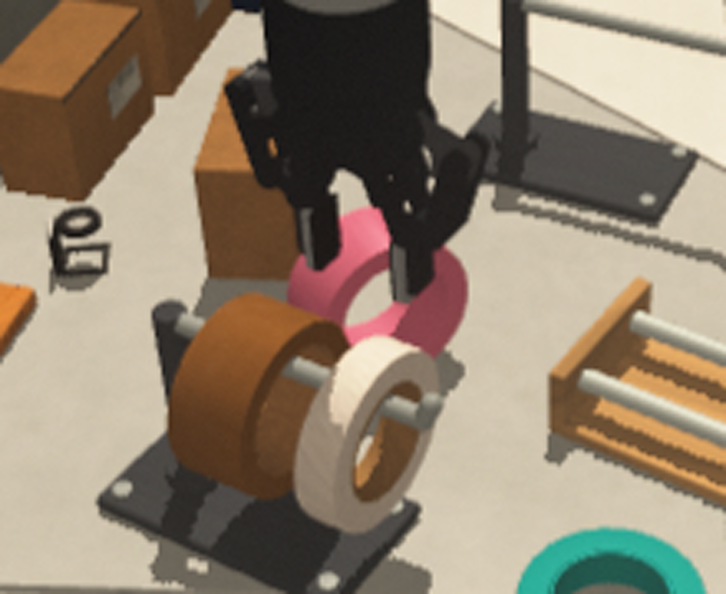

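Emit:
move_arm(linear=[[0, 0.004, -0.014], [0, 0.003, -0.014], [0, 0, -0.01], [0, 0, 0]], twist=[[0, 0, 0.2], [0, 0, 0.2], [0, 0, 0], [0, 0, 0]])

```text
time: 3.33
eef_pos: [0.5525, 0.2274, 0.1526]
tcp_rot: [0.725, 0.689, 0.003, 0.004]
contact_force: [-0.2, 0.2, -0.9]
opening: 0.528
```

Run:
```python
from h import *
s=st(); R=Ro.from_quat(s['tcp_rot']).as_matrix()
c=snap('scene','s3'); u,v=proj(c,[s['eef_pos']])[0].astype(int)
A=cv2.resize(c['img'][v-50:v+60,u-60:u+60],None,fx=3.3,fy=3.3,interpolation=cv2.INTER_CUBIC)
w=snap('wrist','w3'); B=cv2.resize(w['img'][200:380,200:440],None,fx=1.65,fy=2.0166,interpolation=cv2.INTER_CUBIC)
B=cv2.resize(B,(396,A.shape[0])); cv2.imwrite('pics/j3.png',np.hstack([A,B]))
for c in (c,w):
  t=(cloud(c)-s['eef_pos'])@R
  m=(t[...,2]>-.05)&(t[...,2]<.03)&(abs(t[...,0])<.02)&(abs(t[...,1])<.07)&(cv2.cvtColor(c['img'],cv2.COLOR_BGR2GRAY)<60)
  for sgn in (1,-1):
    q=t[m&(t[...,1]*sgn>0)]; print(sgn,len(q),np.percentile(q,[1,50,99],axis=0).round(4).tolist())
```

```text
t 3.33 pos [0.5525 0.2274 0.1526] yaw 87.05 zaxis [ 1.030e-02 -9.000e-04 -9.999e-01] F [-0.24  0.16 -0.91] op 0.5278182520164828 q [ 0.22  0.17  1.83 -0.    1.12  0.28]
1 195 [[-0.019, 0.0209, -0.0489], [0.0007, 0.0231, -0.0285], [0.0175, 0.0468, 0.0171]]
-1 98 [[-0.0086, -0.0375, -0.0489], [0.0037, -0.035, -0.0373], [0.0089, -0.0239, -0.0232]]
1 1756 [[-0.0139, 0.0225, -0.0493], [0.0073, 0.0312, -0.0323], [0.0187, 0.0456, 0.0208]]
-1 1311 [[-0.0099, -0.0358, -0.0496], [0.0074, -0.0227, -0.0372], [0.0122, -0.0224, -0.0182]]
```

View pics/j3.png

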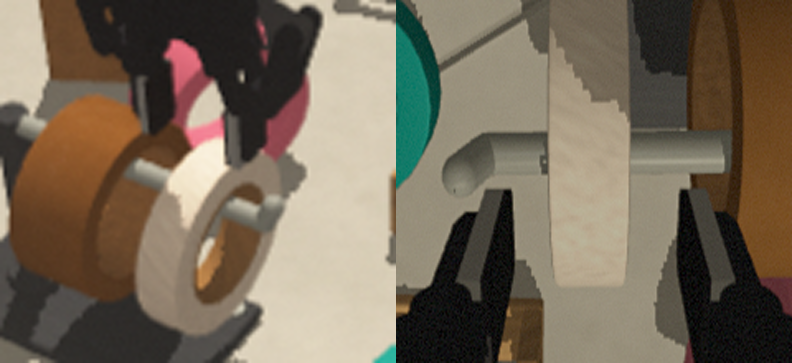

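Emit:
move_arm(linear=[[-0.001, 0, -0.01], [-0.001, 0, -0.01], [0, 0, -0.005], [0, 0, 0]], twist=[[0, 0.3, 0], [0, 0.2, 0], [0, 0, 0], [0, 0, 0]])

```text
time: 3.77
eef_pos: [0.553, 0.2283, 0.1301]
tcp_rot: [0.725, 0.689, 0.003, 0.003]
contact_force: [0.0, 0.4, 0.2]
opening: 0.526
```

```bash
cat > look.py <<'E'
from h import *
import sys
def look(tag,zz=3.3):
    s=st(); R=Ro.from_quat(s['tcp_rot']).as_matrix()
    c=snap('scene','s'+tag); u,v=proj(c,[s['eef_pos']])[0].astype(int); u=max(u,60); v=max(v,50)
    A=cv2.resize(c['img'][v-50:v+60,u-60:u+60],(396,363),interpolation=cv2.INTER_CUBIC)
    w=snap('wrist','w'+tag); B=cv2.resize(w['img'][180:400,200:440],(396,363),interpolation=cv2.INTER_CUBIC)
    cv2.imwrite(f'pics/j{tag}.png',np.hstack([A,B])); return s,c,w
if __name__=='__main__': look(sys.argv[1])
E
python3 look.py 4
```

```text
t 3.77 pos [0.553  0.2283 0.1301] yaw 87.08 zaxis [ 8.4e-03  8.0e-04 -1.0e+00] F [0.04 0.35 0.23] op 0.5262999862267311 q [ 0.22  0.2   1.85 -0.    1.09  0.27]
```

View pics/j4.png

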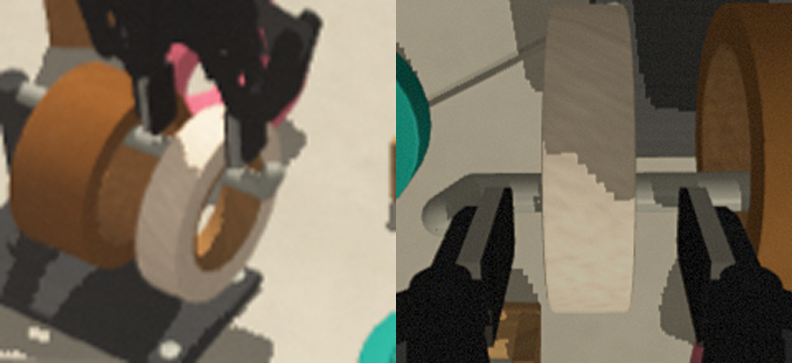

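Emit:
move_arm(linear=[[-0.003, -0.001, -0.003], [0, 0, 0]], twist=[[0, 0.4, 0], [0, 0, 0]])

```text
time: 4.03
eef_pos: [0.5506, 0.2274, 0.1284]
tcp_rot: [0.725, 0.689, 0.002, 0.001]
contact_force: [-0.2, -0.0, 0.1]
opening: 0.53
```

Emit:
move_arm(linear=[[0, 0, 0], [0, 0, 0], [0, 0, 0], [0, 0, 0], [0, 0, 0], [0, 0, 0], [0, 0, 0]], twist=[[0, 0, 0], [0, 0, 0], [0, 0, 0], [0, 0, 0], [0, 0, 0], [0, 0, 0], [0, 0, 0]], grip=0, force=35)

```text
time: 4.62
eef_pos: [0.5508, 0.2273, 0.1292]
tcp_rot: [0.725, 0.689, 0.002, 0.001]
contact_force: [0.2, -0.4, -1.0]
opening: 0.279
```

```bash
python3 look.py 5
```

```text
t 4.62 pos [0.5508 0.2273 0.1292] yaw 87.07 zaxis [ 0.0042  0.0016 -1.    ] F [ 0.15 -0.41 -0.98] op 0.27900075270152613 q [0.22 0.2  1.85 0.   1.09 0.27]
```

View pics/j5.png

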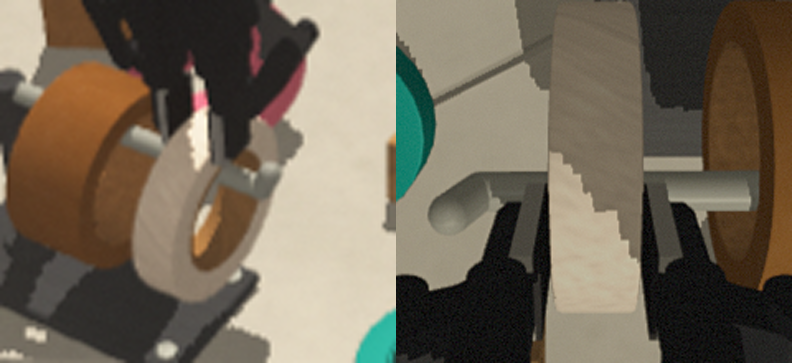

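Emit:
move_arm(linear=[[0, 0, 0.005], [0, 0, 0.008], [0, 0, 0.008], [0, 0, 0.005], [0, 0, 0]], twist=[[0, 0, 0], [0, 0, 0], [0, 0, 0], [0, 0, 0], [0, 0, 0]])

```text
time: 5.13
eef_pos: [0.5508, 0.2273, 0.158]
tcp_rot: [0.725, 0.689, 0.002, 0.001]
contact_force: [-0.1, -0.2, -0.4]
opening: 0.28
```

```bash
python3 look.py 6
```

```text
t 5.13 pos [0.5508 0.2273 0.158 ] yaw 87.07 zaxis [ 0.0042  0.0016 -1.    ] F [-0.15 -0.2  -0.45] op 0.27952978688754265 q [0.22 0.17 1.83 0.   1.14 0.27]
```

View pics/j6.png

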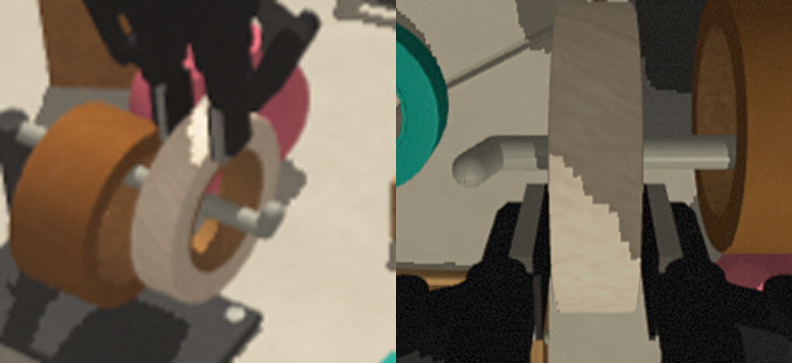

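Emit:
move_arm(linear=[[-0.008, 0.0004, 0], [-0.015, 0.0008, 0], [-0.02, 0.001, 0], [-0.02, 0.001, 0], [-0.015, 0.0008, 0], [-0.006, 0.0003, 0], [0, 0, 0]], twist=[[0, 0, 0], [0, 0, 0], [0, 0, 0], [0, 0, 0], [0, 0, 0], [0, 0, 0], [0, 0, 0]])

```text
time: 5.82
eef_pos: [0.459, 0.2307, 0.1539]
tcp_rot: [0.725, 0.688, -0.001, -0.001]
contact_force: [-0.5, 0.8, -1.0]
opening: 0.279
```

```bash
python3 look.py 7
```

```text
t 5.82 pos [0.459  0.2307 0.1539] yaw 87.02 zaxis [-2.8e-03  1.0e-04 -1.0e+00] F [-0.46  0.8  -1.03] op 0.2787599918219026 q [ 0.27 -0.01  2.02  0.    1.13  0.32]
```

View pics/j7.png

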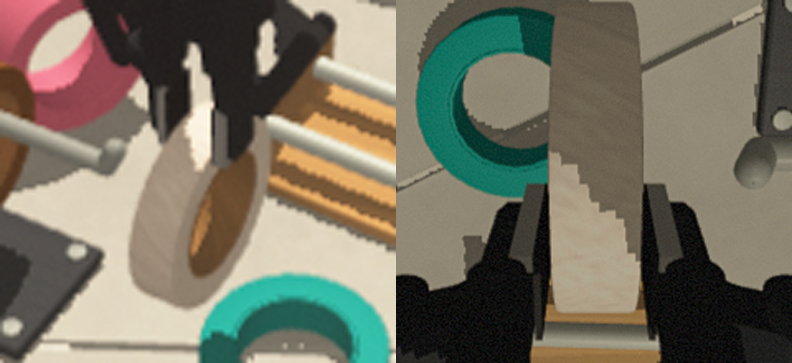

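Emit:
move_arm(linear=[[0, -0.008, 0.01], [0, -0.016, 0.012], [0, -0.024, 0.012], [0, -0.03, 0.006], [0.0, -0.033, 0], [0, -0.033, 0], [0, -0.033, 0], [0, -0.033, 0], [0, -0.033, 0], [0, -0.033, 0], [0, -0.033, 0], [0, -0.033, 0], [0, -0.03, 0], [0, -0.022, 0], [0, -0.014, 0], [0, -0.006, 0], [0, 0, 0]], twist=[[0, 0, 0.4], [0, 0, 0.4], [0, 0, 0.4], [0, 0, 0.4], [0, 0, 0.4], [0, 0, 0.4], [0, 0, 0.4], [0, 0, 0.4], [0, 0, 0.4], [0, 0, 0.4], [0, 0, 0.4], [0, 0, 0.4], [0, 0, 0.4], [0, 0, 0.4], [0, 0, 0.4], [0, 0, 0], [0, 0, 0]])

```text
time: 7.33
eef_pos: [0.4686, -0.22, 0.2156]
tcp_rot: [0.687, 0.726, 0.003, 0.013]
contact_force: [-0.1, 0.5, -0.0]
opening: 0.285
```

```bash
python3 look.py 8
```

```text
t 7.33 pos [ 0.4686 -0.22    0.2156] yaw 93.17 zaxis [ 0.0229 -0.0134 -0.9996] F [-0.09  0.51 -0.04] op 0.28472673197147286 q [-0.64 -0.08  1.98  0.    1.22 -0.69]
```

View pics/w8.png

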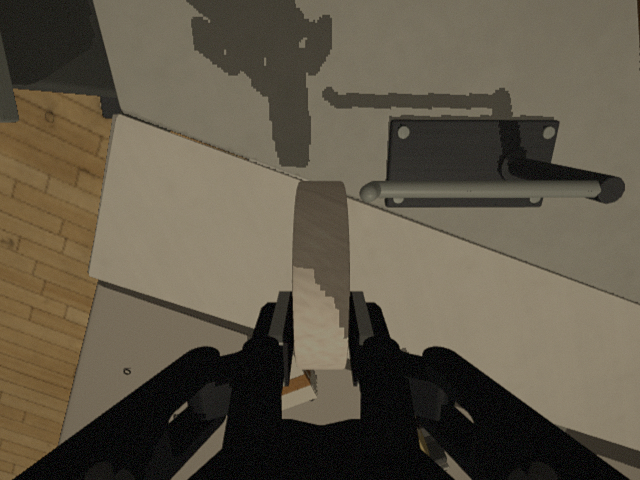

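Emit:
move_arm(linear=[[-0.002, 0.008, -0.01], [-0.002, 0.01, -0.015], [-0.002, 0.01, -0.015], [-0.001, 0.006, -0.012], [0, 0.002, -0.004], [0, 0, 0], [0, 0, 0]], twist=[[0.2, 0.35, 0], [0.2, 0.35, 0], [0.2, 0.35, 0], [0.15, 0.25, 0], [0, 0, 0], [0, 0, 0], [0, 0, 0]])

```text
time: 8.02
eef_pos: [0.4587, -0.1708, 0.1506]
tcp_rot: [0.683, 0.73, -0.0, -0.005]
contact_force: [0.1, -0.2, -1.5]
opening: 0.283
```

```bash
python3 look.py 9
```

```text
t 8.02 pos [ 0.4587 -0.1708  0.1506] yaw 93.76 zaxis [-0.0079  0.0066 -0.9999] F [ 0.09 -0.23 -1.49] op 0.2831080759519361 q [-0.56 -0.06  2.08  0.    1.13 -0.63]
```

View pics/j9.png

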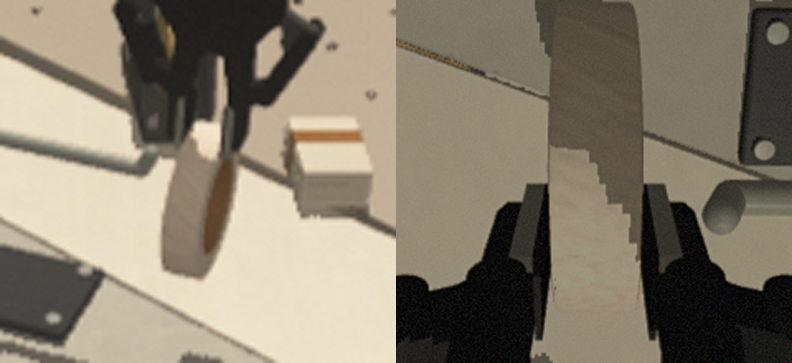

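Emit:
move_arm(linear=[[0, -0.006, 0.003], [0, -0.005, 0.003], [0, -0.001, 0], [0, 0, 0]], twist=[[-0.2, -0.2, -0.3], [-0.15, -0.2, -0.3], [0, 0, 0], [0, 0, 0]])

```text
time: 8.45
eef_pos: [0.4608, -0.187, 0.1609]
tcp_rot: [0.688, 0.725, 0.0, 0.004]
contact_force: [0.2, 0.5, -0.2]
opening: 0.28
```

Run:
```python
from look import *
s,c,w=look('10')
R=Ro.from_quat(s['tcp_rot']).as_matrix()
for n,k in (('s',c),('w',w)):
  p=cloud(k);x,y,z=p[...,0],p[...,1],p[...,2]; h=cv2.cvtColor(k['img'],cv2.COLOR_BGR2HSV)
  m=(x>.43)&(x<.485)&(abs(y+.18)<.06)&(z>.05)&(z<.19)&(h[...,2]>65)
  q=p[m]; print(n,len(q),np.percentile(q,[1,50,99],axis=0).round(4).tolist())
  m=(x>.488)&(x<.6)&(abs(y+.18)<.03)&(z>.125)&(z<.16); q=p[m]
  if len(q)>20: print('prong',np.polyfit(q[:,0],q[:,1],1).round(4),np.polyval(np.polyfit(q[:,0],q[:,1],1),.5).round(4),q[:,0].min(),np.percentile(q[:,2],[50,95]))
```

```text
t 8.45 pos [ 0.4608 -0.187   0.1609] yaw 92.99 zaxis [ 0.0057 -0.0047 -1.    ] F [ 0.16  0.51 -0.16] op 0.2797744898313561 q [-0.59 -0.06  2.06 -0.    1.13 -0.64]
s 836 [[0.4422, -0.2309, 0.0909], [0.4547, -0.1601, 0.1483], [0.4756, -0.1359, 0.1887]]
prong [ 0.0514 -0.2059] -0.1802 0.49355949173881375 [0.13459477 0.14595497]
w 10354 [[0.4467, -0.2197, 0.1347], [0.4596, -0.1665, 0.1801], [0.4725, -0.1352, 0.1867]]
prong [ 0.0481 -0.2031] -0.1791 0.4933359562636094 [0.13460621 0.14622508]
```

View pics/j10.png

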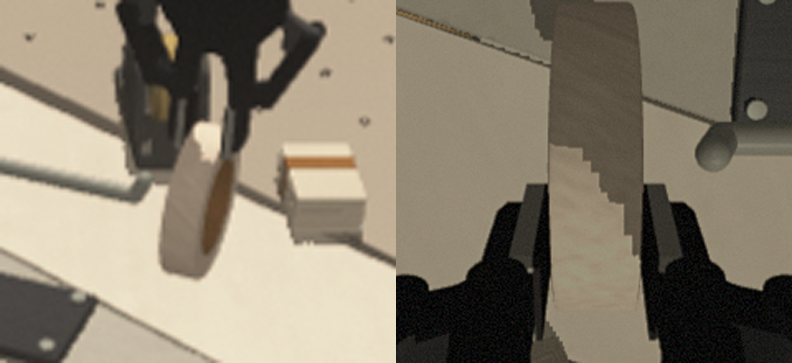

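Emit:
move_arm(linear=[[0, 0.003, -0.001], [0.008, 0.001, 0], [0.014, 0.0008, 0], [0.018, 0.001, 0], [0.02, 0.001, 0], [0.02, 0.001, 0], [0.016, 0.0008, 0], [0.01, 0.0005, 0], [0.005, 0, 0], [0, 0, 0], [0, 0, 0]], twist=[[0.1, 0.2, 0], [0, 0, 0], [0, 0, 0], [0, 0, 0], [0, 0, 0], [0, 0, 0], [0, 0, 0], [0, 0, 0], [0, 0, 0], [0, 0, 0], [0, 0, 0]])

```text
time: 9.47
eef_pos: [0.58, -0.1739, 0.1572]
tcp_rot: [0.688, 0.726, 0.0, 0.0]
contact_force: [-0.3, -0.0, -0.6]
opening: 0.284
```

```bash
python3 look.py 11
```

```text
t 9.47 pos [ 0.58   -0.1739  0.1572] yaw 93.03 zaxis [ 8.e-04 -6.e-04 -1.e+00] F [-0.35 -0.03 -0.58] op 0.28425848302538875 q [-0.46  0.19  1.81 -0.    1.14 -0.51]
```

View pics/j11.png

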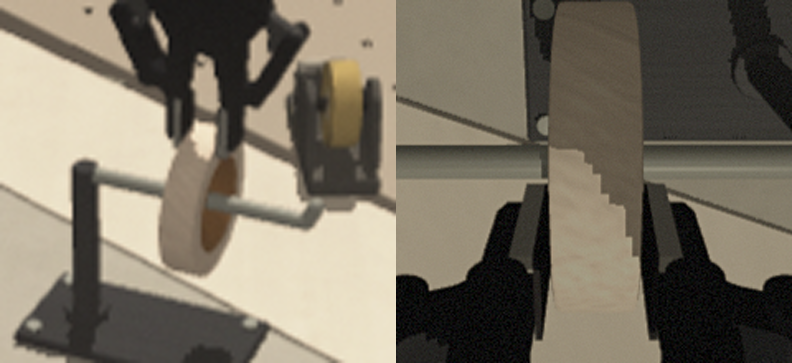

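Emit:
move_arm(linear=[[0, -0.0015, -0.006], [0, -0.0005, -0.007], [0, 0, -0.006], [0, 0, -0.002], [0, 0, 0], [0, 0, 0]], twist=[[0, 0, 0], [0, 0, 0], [0, 0, 0], [0, 0, 0], [0, 0, 0], [0, 0, 0]])

```text
time: 10.07
eef_pos: [0.5768, -0.1764, 0.1334]
tcp_rot: [0.689, 0.725, -0.0, -0.001]
contact_force: [-0.5, 0.2, -0.9]
opening: 0.282
```

Run:
```python
from look import *
s,c,w=look('12')
p=cloud(w);x,y,z=p[...,0],p[...,1],p[...,2]; h=cv2.cvtColor(w['img'],cv2.COLOR_BGR2HSV)
m=(abs(x-.58)<.02)&(abs(y+.17)<.06)&(z>.1)&(z<.19)&(h[...,2]>65); print(np.percentile(p[m][:,2],[90,99]))
```

```text
t 10.07 pos [ 0.5768 -0.1764  0.1334] yaw 92.89 zaxis [-1.3e-03  1.0e-04 -1.0e+00] F [-0.53  0.2  -0.94] op 0.2818398197911305 q [-0.46  0.21  1.83 -0.    1.1  -0.51]
[0.15814021 0.18355347]
```

View pics/j12.png

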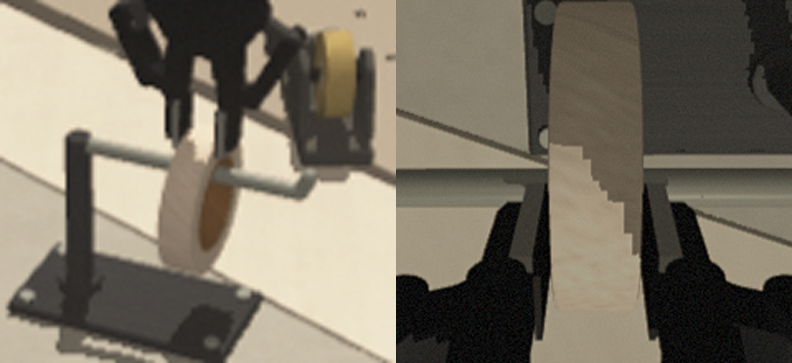

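Emit:
move_arm(linear=[[0, 0, -0.002], [0, 0, -0.002], [0, 0, 0], [0, 0, 0]], twist=[[0, 0, 0], [0, 0, 0], [0, 0, 0], [0, 0, 0]])

```text
time: 10.5
eef_pos: [0.5777, -0.1767, 0.1304]
tcp_rot: [0.689, 0.725, -0.0, 0.001]
contact_force: [0.5, 0.3, -0.1]
opening: 0.277
```

Run:
```python
from h import *
st()
```

```text
t 10.5 pos [ 0.5777 -0.1767  0.1304] yaw 92.9 zaxis [ 0.0011 -0.0011 -1.    ] F [ 0.52  0.3  -0.07] op 0.2766542717906411 q [-0.46  0.22  1.83 -0.    1.1  -0.51]
```

Emit:
move_arm(linear=[[0, 0, -0.0015], [0, 0, 0], [0, 0, 0]], twist=[[0, 0, 0], [0, 0, 0], [0, 0, 0]])

```text
time: 10.75
eef_pos: [0.5782, -0.1769, 0.1294]
tcp_rot: [0.689, 0.725, 0.0, 0.001]
contact_force: [-0.0, 0.2, -1.2]
opening: 0.275
```

Emit:
move_arm(linear=[[0, 0, 0], [0, 0, 0], [0, 0, 0], [0, 0, 0], [0, 0, 0], [0, 0, 0]], twist=[[0, 0, 0], [0, 0, 0], [0, 0, 0], [0, 0, 0], [0, 0, 0], [0, 0, 0]], grip=0.5)

```text
time: 11.25
eef_pos: [0.5787, -0.1771, 0.1302]
tcp_rot: [0.689, 0.725, 0.0, 0.002]
contact_force: [-0.1, -0.2, -0.2]
opening: 0.5
```

Emit:
move_arm(linear=[[0, 0, 0.008], [0, 0, 0.016], [0, 0, 0.024], [0, 0, 0.024], [0, 0, 0.016], [0, 0, 0.008], [0, 0, 0]], twist=[[0, 0, 0], [0, 0, 0], [0, 0, 0], [0, 0, 0], [0, 0, 0], [0, 0, 0], [0, 0, 0]])

```text
time: 11.83
eef_pos: [0.577, -0.1763, 0.2316]
tcp_rot: [0.689, 0.725, -0.0, 0.001]
contact_force: [1.0, -0.3, 0.7]
opening: 0.499
```

Run:
```python
from look import *
s,c,w=look('13')
u,v=proj(c,[[.578,-.176,.1]])[0].astype(int)
cv2.imwrite('pics/s13c.png',cv2.resize(c['img'][v-60:v+60,u-60:u+60],None,fx=4,fy=4))
p=cloud(w);x,y,z=p[...,0],p[...,1],p[...,2]; h=cv2.cvtColor(w['img'],cv2.COLOR_BGR2HSV)
m=(abs(x-.58)<.025)&(abs(y+.176)<.06)&(z>.142)&(z<.19)&(h[...,2]>60); print(np.percentile(p[m],[2,50,98],axis=0).round(4))
```

```text
t 11.83 pos [ 0.577  -0.1763  0.2316] yaw 92.91 zaxis [ 0.001 -0.001 -1.   ] F [ 0.96 -0.33  0.66] op 0.4989684281667016 q [-0.46  0.12  1.75 -0.    1.28 -0.51]
[[ 0.5653 -0.2097  0.1426]
 [ 0.5776 -0.1731  0.1513]
 [ 0.5898 -0.1468  0.1547]]
```

View pics/s13c.png

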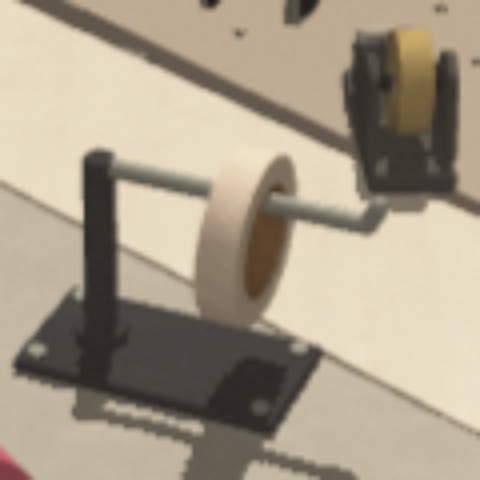

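View pics/w13.png

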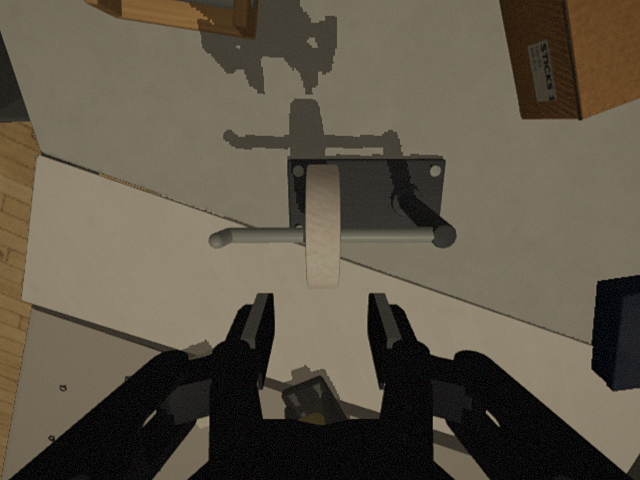

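Emit:
move_arm(linear=[[0.002, 0.01, 0], [0.003, 0.02, 0], [0.004, 0.03, 0], [0.004, 0.036, 0], [0.004, 0.036, 0], [0.004, 0.036, 0], [0.004, 0.036, 0], [0.004, 0.036, 0], [0.004, 0.036, 0], [0.004, 0.036, 0], [0.003, 0.03, 0], [0.002, 0.025, 0], [0.001, 0.015, 0], [0, 0.008, 0], [0, 0, 0], [0, 0, 0]], twist=[[0, 0, -0.5], [0, 0, -0.5], [0, 0, -0.5], [0, 0, -0.5], [0, 0, -0.5], [0, 0, -0.5], [0, 0, -0.5], [0, 0, -0.5], [0, 0, -0.5], [0, 0, -0.5], [0, 0, -0.5], [0, 0, -0.5], [0, 0, 0], [0, 0, 0], [0, 0, 0], [0, 0, 0]], grip=0.8)

```text
time: 13.27
eef_pos: [0.6028, 0.2314, 0.1959]
tcp_rot: [0.729, 0.684, -0.018, -0.019]
contact_force: [-0.3, 0.4, 0.0]
opening: 0.8
```

Run:
```python
from look import *
s,c,w=look('14')
R=Ro.from_quat(s['tcp_rot']).as_matrix()
p=cloud(w);x,y,z=p[...,0],p[...,1],p[...,2]; h=cv2.cvtColor(w['img'],cv2.COLOR_BGR2HSV)
m=(x>.55)&(x<.7)&(y>.15)&(y<.3)&(z>.13)&(z<.16)&(h[...,1]>120); q=p[m]; print(np.percentile(q,[1,50,99],axis=0).round(4))
for yb in (.2,.21,.22,.23,.24,.25):
      r=q[abs(q[:,1]-yb)<.005]
      if len(r)>8: print('  y %.3f x %.4f %.4f zmax %.4f'%(yb,*np.percentile(r[:,0],[3,97]),np.percentile(r[:,2],95)))
t=(p-s['eef_pos'])@R
m=(t[...,2]>-.06)&(t[...,2]<.03)&(abs(t[...,0])<.03)&(abs(t[...,1])<.07)&(cv2.cvtColor(w['img'],cv2.COLOR_BGR2GRAY)<60)
q=t[m]; print('finger',np.percentile(q,[1,99],axis=0).round(4))
```

```text
t 13.27 pos [0.6028 0.2314 0.1959] yaw 86.31 zaxis [-0.0519  0.0031 -0.9986] F [-0.3   0.42  0.04] op 0.7995803017096873 q [0.2  0.27 1.64 0.01 1.28 0.26]
[[0.5986 0.1859 0.1306]
 [0.6225 0.2339 0.1459]
 [0.6461 0.2639 0.1505]]
  y 0.200 x 0.5985 0.6432 zmax 0.1462
  y 0.210 x 0.5989 0.6437 zmax 0.1491
  y 0.220 x 0.5994 0.6442 zmax 0.1504
  y 0.230 x 0.5996 0.6444 zmax 0.1503
  y 0.240 x 0.6001 0.6453 zmax 0.1486
  y 0.250 x 0.6005 0.6456 zmax 0.1450
finger [[-0.0101 -0.0475 -0.0592]
 [ 0.0117  0.0467 -0.0219]]
```

View pics/w14.png

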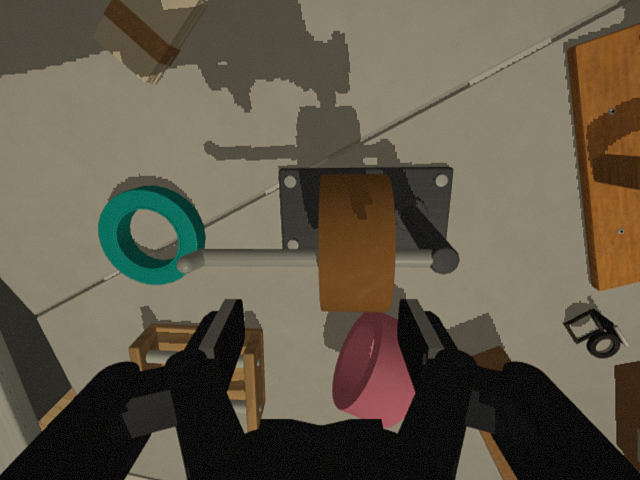

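Emit:
move_arm(linear=[[0.004, -0.002, 0], [0.006, -0.003, 0], [0.005, -0.002, 0], [0.002, 0, 0], [0, 0, 0], [0, 0, 0]], twist=[[0, -0.8, 0.2], [0, -0.8, 0.2], [-0.1, -0.7, 0.2], [0, -0.4, 0], [0, 0, 0], [0, 0, 0]])

```text
time: 13.87
eef_pos: [0.6234, 0.2174, 0.1973]
tcp_rot: [0.728, 0.685, 0.001, 0.001]
contact_force: [-0.6, -0.5, -0.3]
opening: 0.799
```

```bash
python3 -c "
from h import *
st()"
```

```text
t 13.87 pos [0.6234 0.2174 0.1973] yaw 86.49 zaxis [ 2.6e-03  3.0e-04 -1.0e+00] F [-0.62 -0.54 -0.29] op 0.7985776854757048 q [ 0.18  0.27  1.64 -0.    1.23  0.24]
```

Emit:
move_arm(linear=[[0, 0.002, -0.01], [0, 0.002, -0.014], [0, 0.001, -0.014], [0, 0, -0.012], [0, 0, -0.008], [0, 0, -0.003], [0, 0, 0], [0, 0, 0]], twist=[[0, 0.1, 0.2], [0, 0, 0.2], [0, 0, 0], [0, 0, 0], [0, 0, 0], [0, 0, 0], [0, 0, 0], [0, 0, 0]])

```text
time: 14.53
eef_pos: [0.6212, 0.2232, 0.1275]
tcp_rot: [0.725, 0.688, -0.001, -0.001]
contact_force: [1.1, 0.9, 0.6]
opening: 0.802
```

```bash
python3 look.py 15
```

```text
t 14.53 pos [0.6212 0.2232 0.1275] yaw 87.0 zaxis [-3.4e-03 -2.0e-04 -1.0e+00] F [1.15 0.92 0.6 ] op 0.8017711347718656 q [0.19 0.34 1.68 0.   1.12 0.24]
```

View pics/j15.png

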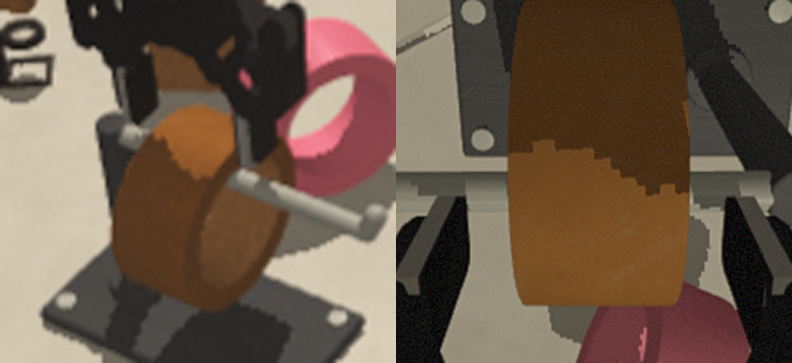

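Emit:
move_arm(linear=[[0, 0, -0.002], [0, 0, -0.002], [0, 0, 0], [0, 0, 0]], twist=[[0, -0.1, 0], [0, 0, 0], [0, 0, 0], [0, 0, 0]])

```text
time: 14.97
eef_pos: [0.6234, 0.2235, 0.127]
tcp_rot: [0.725, 0.688, 0.002, 0.001]
contact_force: [0.3, -0.2, 0.3]
opening: 0.799
```

Emit:
move_arm(linear=[[0, 0, 0], [0, 0, 0], [0, 0, 0], [0, 0, 0], [0, 0, 0], [0, 0, 0], [0, 0, 0]], twist=[[0, 0, 0], [0, 0, 0], [0, 0, 0], [0, 0, 0], [0, 0, 0], [0, 0, 0], [0, 0, 0]], grip=0, force=45)

```text
time: 15.55
eef_pos: [0.6239, 0.2235, 0.1282]
tcp_rot: [0.726, 0.688, 0.003, 0.002]
contact_force: [0.4, -0.1, 0.2]
opening: 0.536
```

```bash
python3 look.py 16
```

```text
t 15.55 pos [0.6239 0.2235 0.1282] yaw 86.98 zaxis [ 0.0064  0.0014 -1.    ] F [ 0.35 -0.13  0.24] op 0.5356636572063056 q [0.19 0.34 1.68 0.   1.12 0.24]
```

View pics/j16.png

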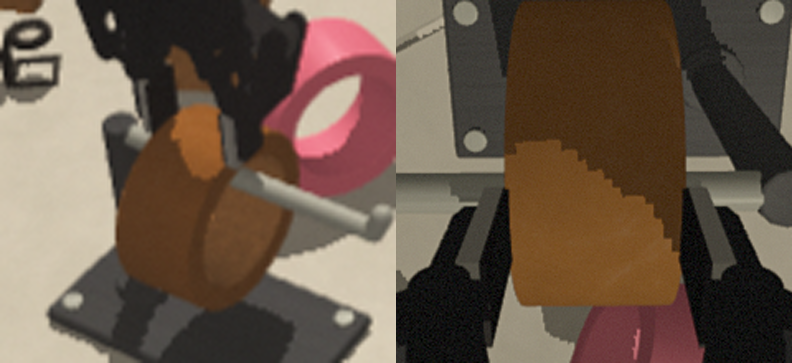

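The z reading ended at 0.128, so the tips overlap the wall by only about 5 mm. I'll regrip lower.

Emit:
move_arm(linear=[[0, 0, 0], [0, 0, 0], [-0.001, 0, -0.003], [0, 0, -0.002], [0, 0, 0], [0, 0, 0]], twist=[[0, 0, 0], [0, 0, 0], [0, 0.3, 0], [0, 0, 0], [0, 0, 0], [0, 0, 0]], grip=0.68)

```text
time: 16.15
eef_pos: [0.6226, 0.2235, 0.1224]
tcp_rot: [0.725, 0.688, 0.001, -0.0]
contact_force: [-0.1, 0.5, -0.5]
opening: 0.68
```

Emit:
move_arm(linear=[[0, 0, 0], [0, 0, 0], [0, 0, 0], [0, 0, 0], [0, 0, 0]], twist=[[0, 0, 0], [0, 0, 0], [0, 0, 0], [0, 0, 0], [0, 0, 0]], grip=0, force=50)

```text
time: 16.57
eef_pos: [0.623, 0.2235, 0.1226]
tcp_rot: [0.726, 0.688, 0.001, -0.0]
contact_force: [0.5, 0.1, 0.6]
opening: 0.537
```

```bash
python3 look.py 17
```

```text
t 16.57 pos [0.623  0.2235 0.1226] yaw 86.98 zaxis [ 0.0012  0.0015 -1.    ] F [0.5  0.07 0.55] op 0.5374520885655781 q [0.19 0.34 1.68 0.   1.11 0.24]
```

View pics/j17.png

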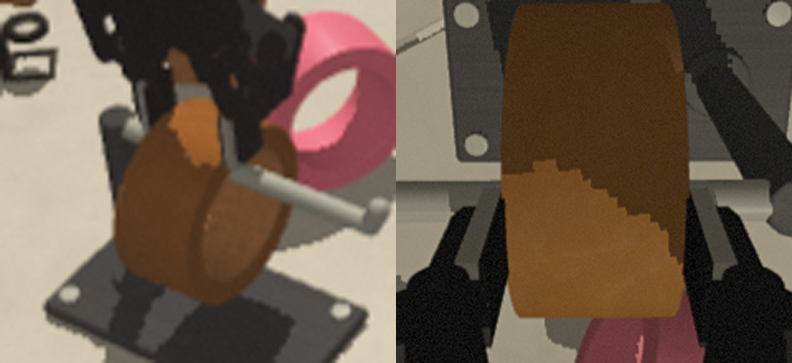

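Good. Now lift about 25 mm.

Emit:
move_arm(linear=[[0, 0, 0.004], [0, 0, 0.007], [0, 0, 0.007], [0, 0, 0.004], [0, 0, 0], [0, 0, 0]], twist=[[0, 0, 0], [0, 0, 0], [0, 0, 0], [0, 0, 0], [0, 0, 0], [0, 0, 0]])

```text
time: 17.17
eef_pos: [0.6222, 0.2234, 0.1462]
tcp_rot: [0.725, 0.688, 0.0, -0.001]
contact_force: [0.6, -0.2, -1.3]
opening: 0.54
```

```bash
python3 look.py 18
```

```text
t 17.17 pos [0.6222 0.2234 0.1462] yaw 86.99 zaxis [-6.0e-04  1.1e-03 -1.0e+00] F [ 0.59 -0.24 -1.3 ] op 0.5396893772490671 q [0.19 0.32 1.67 0.   1.15 0.24]
```

View pics/j18.png

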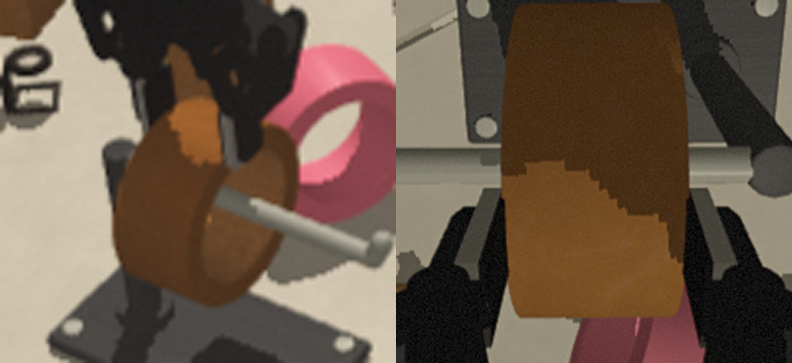

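Emit:
move_arm(linear=[[0, 0, 0.004], [0, 0, 0.003], [-0.006, 0.0003, 0], [-0.012, 0.0006, 0], [-0.016, 0.0008, 0], [-0.016, 0.0008, 0], [-0.016, 0.0008, 0], [-0.012, 0.0006, 0], [-0.004, 0.0002, 0], [0, 0, 0]], twist=[[0, 0, 0], [0, 0, 0], [0, 0, 0], [0, 0, 0], [0, 0, 0], [0, 0, 0], [0, 0, 0], [0, 0, 0], [0, 0, 0], [0, 0, 0]])

```text
time: 18.1
eef_pos: [0.5338, 0.2271, 0.1522]
tcp_rot: [0.726, 0.688, -0.001, -0.002]
contact_force: [-0.5, 0.8, -0.7]
opening: 0.541
```

```bash
python3 look.py 19
```

```text
t 18.1 pos [0.5338 0.2271 0.1522] yaw 86.95 zaxis [-3.9e-03  6.0e-04 -1.0e+00] F [-0.46  0.77 -0.66] op 0.5407123979576657 q [0.23 0.14 1.87 0.   1.13 0.28]
```

View pics/j19.png

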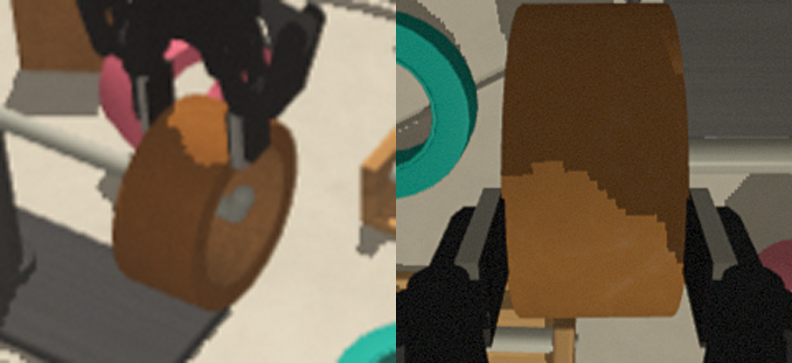

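Emit:
move_arm(linear=[[-0.008, 0.0006, 0.001], [-0.016, 0.001, 0], [-0.018, 0.001, 0], [-0.016, 0.0008, 0], [-0.01, 0.0004, 0], [-0.004, 0, 0], [0, 0, 0]], twist=[[0, 0, 0], [0, 0, 0], [0, 0, 0], [0, 0, 0], [0, 0, 0], [0, 0, 0], [0, 0, 0]])

```text
time: 18.78
eef_pos: [0.463, 0.2304, 0.1543]
tcp_rot: [0.727, 0.687, 0.0, -0.0]
contact_force: [-0.1, 0.3, -0.5]
opening: 0.536
```

Emit:
move_arm(linear=[[0, 0, 0.008], [0, 0, 0.01], [0, 0, 0.01], [0, 0, 0.006], [0, 0, 0], [0, 0, 0]], twist=[[0, 0, 0], [0, 0, 0], [0, 0, 0], [0, 0, 0], [0, 0, 0], [0, 0, 0]])

```text
time: 19.28
eef_pos: [0.4669, 0.2303, 0.1946]
tcp_rot: [0.727, 0.686, 0.003, 0.001]
contact_force: [-0.3, 0.3, -0.5]
opening: 0.54
```

```bash
python3 look.py 20
```

```text
t 19.28 pos [0.4669 0.2303 0.1946] yaw 86.68 zaxis [ 0.0058  0.0024 -1.    ] F [-0.27  0.33 -0.55] op 0.5395158073474973 q [ 0.26 -0.04  1.98  0.    1.2   0.32]
```

View pics/j20.png

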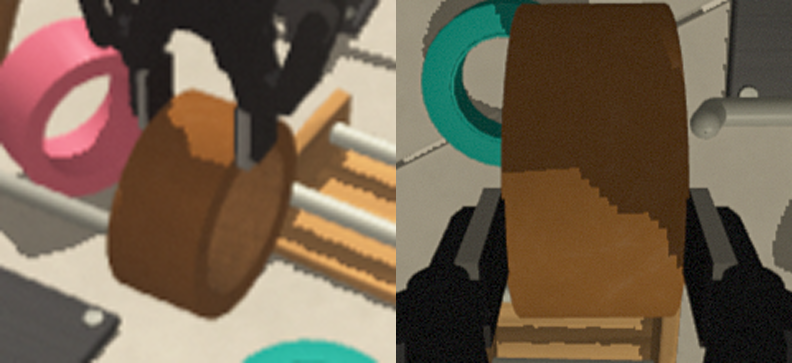

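Emit:
move_arm(linear=[[-0.002, -0.008, 0], [-0.003, -0.016, 0], [-0.003, -0.024, 0], [-0.003, -0.028, 0], [-0.003, -0.028, 0], [-0.003, -0.028, 0], [-0.002, -0.024, 0], [-0.001, -0.016, 0], [0, -0.01, 0], [0, -0.003, 0], [0, 0, 0], [0, 0, 0]], twist=[[0, 0, -0.2], [0, 0, -0.2], [0, 0, -0.2], [0, 0, -0.2], [0, 0, -0.2], [0, 0, -0.2], [0, 0, -0.2], [0, 0, -0.2], [0, 0, -0.2], [0, 0, 0], [0, 0, 0], [0, 0, 0]])

```text
time: 20.38
eef_pos: [0.4378, 0.034, 0.187]
tcp_rot: [0.738, 0.674, -0.003, -0.003]
contact_force: [-0.7, -0.4, -1.1]
opening: 0.54
```

```bash
python3 -c "
from h import *
st()"
```

```text
t 20.38 pos [0.4378 0.034  0.187 ] yaw 84.81 zaxis [-8.e-03  1.e-04 -1.e+00] F [-0.7  -0.37 -1.1 ] op 0.5402789365477284 q [-0.15 -0.22  2.16 -0.    1.22 -0.06]
```

Emit:
move_arm(linear=[[0.003, 0.003, -0.006], [0.002, 0.002, -0.01], [0.001, 0, -0.012], [0, 0, -0.01], [0, 0, -0.006], [0, 0, -0.002], [0, 0, 0], [0, 0, 0]], twist=[[0, -0.2, 0], [0, -0.2, 0], [0, 0, 0], [0, 0, 0], [0, 0, 0], [0, 0, 0], [0, 0, 0], [0, 0, 0]])

```text
time: 21.05
eef_pos: [0.4439, 0.0444, 0.1366]
tcp_rot: [0.736, 0.677, 0.0, -0.001]
contact_force: [-1.3, 0.3, -0.7]
opening: 0.539
```

Run:
```python
from look import *
s,c,w=look('22')
for k in (c,w):
  p=cloud(k);x,y,z=p[...,0],p[...,1],p[...,2]; h=cv2.cvtColor(k['img'],cv2.COLOR_BGR2HSV)
  m=(x>.38)&(x<.5)&(abs(y-.04)<.07)&(z>.12)&(z<.175)&(h[...,1]>120); q=p[m]; print(len(q),np.percentile(q,[1,50,99],axis=0).round(4).tolist())
```

```text
t 21.05 pos [0.4439 0.0444 0.1366] yaw 85.21 zaxis [-0.0015  0.002  -1.    ] F [-1.35  0.28 -0.69] op 0.5393343252687812 q [-0.13 -0.15  2.19  0.    1.1  -0.05]
1055 [[0.417, 0.0052, 0.1209], [0.4429, 0.0743, 0.151], [0.4686, 0.0945, 0.1661]]
20272 [[0.4204, 0.0132, 0.1226], [0.445, 0.0636, 0.1586], [0.4695, 0.0956, 0.1677]]
```

View pics/j22.png

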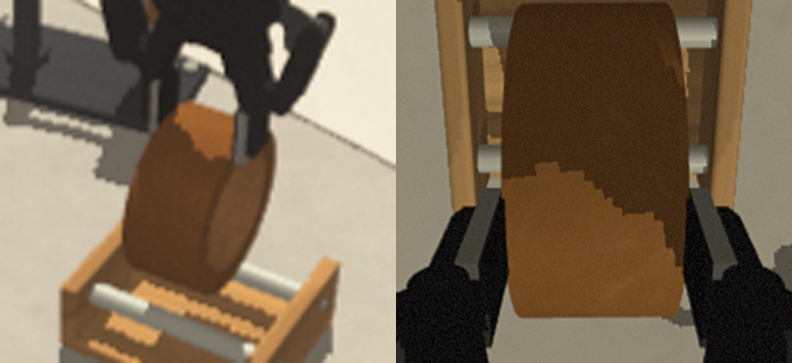

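Emit:
move_arm(linear=[[0, -0.003, -0.004], [0, -0.0015, -0.007], [0, 0, -0.006], [0, 0, -0.003], [0, 0, 0], [0, 0, 0]], twist=[[0.1, -0.1, -0.2], [0, 0, -0.2], [0, 0, 0], [0, 0, 0], [0, 0, 0], [0, 0, 0]])

```text
time: 21.65
eef_pos: [0.4452, 0.0386, 0.1165]
tcp_rot: [0.739, 0.674, 0.003, 0.0]
contact_force: [0.7, 0.7, -0.1]
opening: 0.54
```

```bash
python3 look.py 23
```

```text
t 21.65 pos [0.4452 0.0386 0.1165] yaw 84.69 zaxis [ 0.0049  0.0032 -1.    ] F [ 0.73  0.7  -0.12] op 0.539529179762825 q [-0.14 -0.12  2.21  0.    1.05 -0.05]
```

View pics/j23.png

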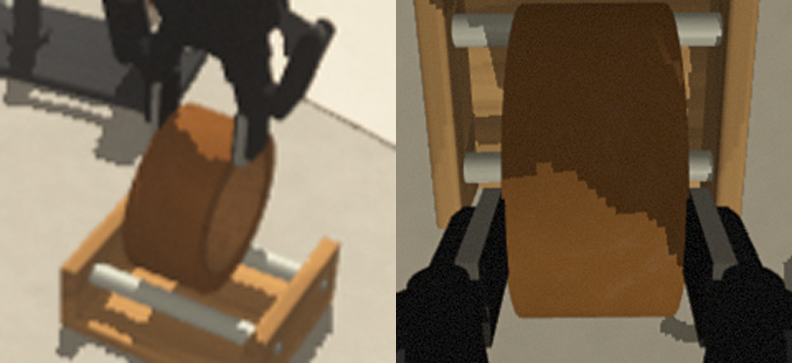

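Remaining distance to the dowels is about 10 mm (target z about 0.1066).

Emit:
move_arm(linear=[[0, 0, -0.003], [0, 0, -0.004], [0, 0, -0.002], [0, 0, 0], [0, 0, 0]], twist=[[0, 0, 0], [0, 0, 0], [0, 0, 0], [0, 0, 0], [0, 0, 0]])

```text
time: 22.17
eef_pos: [0.4458, 0.0387, 0.1074]
tcp_rot: [0.739, 0.674, 0.003, 0.001]
contact_force: [-0.3, -0.1, -0.7]
opening: 0.541
```

```bash
python3 look.py 24
```

```text
t 22.17 pos [0.4458 0.0387 0.1074] yaw 84.71 zaxis [ 0.0066  0.003  -1.    ] F [-0.3  -0.1  -0.65] op 0.5414000853803546 q [-0.14 -0.11  2.21  0.    1.03 -0.05]
```

View pics/j24.png

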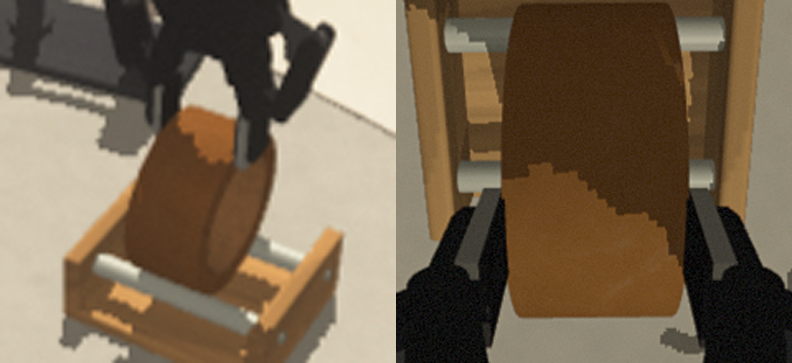

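Emit:
move_arm(linear=[[0, 0, -0.0015], [0, 0, -0.001], [0, 0, 0], [0, 0, 0]], twist=[[0, 0, 0], [0, 0, 0], [0, 0, 0], [0, 0, 0]])

```text
time: 22.6
eef_pos: [0.4465, 0.0385, 0.1057]
tcp_rot: [0.739, 0.674, 0.004, 0.002]
contact_force: [0.6, -0.5, -1.8]
opening: 0.541
```

Run:
```python
from look import *
s,c,w=look('25')
for k in (c,w):
  p=cloud(k);x,y,z=p[...,0],p[...,1],p[...,2]; h=cv2.cvtColor(k['img'],cv2.COLOR_BGR2HSV)
  m=(x>.38)&(x<.5)&(abs(y-.04)<.07)&(z>.1)&(z<.145)&(h[...,1]>120); q=p[m]; print(len(q),np.percentile(q,[1,50,99],axis=0).round(4).tolist())
```

```text
t 22.6 pos [0.4465 0.0385 0.1057] yaw 84.72 zaxis [ 0.0079  0.0024 -1.    ] F [ 0.61 -0.53 -1.83] op 0.5409065611127236 q [-0.14 -0.1   2.21  0.    1.02 -0.05]
854 [[0.4231, 0.0151, 0.1004], [0.4462, 0.065, 0.1237], [0.4716, 0.086, 0.1352]]
19220 [[0.4223, 0.0073, 0.1016], [0.4472, 0.0559, 0.1281], [0.4719, 0.0866, 0.1373]]
```

Emit:
move_arm(linear=[[0, 0, -0.0015], [0, 0, 0], [0, 0, 0]], twist=[[0, 0, 0], [0, 0, 0], [0, 0, 0]])

```text
time: 22.95
eef_pos: [0.4472, 0.0381, 0.1058]
tcp_rot: [0.739, 0.674, 0.004, 0.002]
contact_force: [-0.7, 0.6, -1.1]
opening: 0.541
```

Emit:
move_arm(linear=[[0, 0, -0.002], [0, 0, 0], [0, 0, 0]], twist=[[0, 0, 0], [0, 0, 0], [0, 0, 0]])

```text
time: 23.2
eef_pos: [0.448, 0.0382, 0.1057]
tcp_rot: [0.739, 0.674, 0.004, 0.003]
contact_force: [0.3, -0.8, -1.0]
opening: 0.543
```

Emit:
move_arm(linear=[[0, 0, 0], [0, 0, 0], [0, 0, 0], [0, 0, 0], [0, 0, 0], [0, 0, 0]], twist=[[0, 0, 0], [0, 0, 0], [0, 0, 0], [0, 0, 0], [0, 0, 0], [0, 0, 0]], grip=0.75)

```text
time: 23.7
eef_pos: [0.4479, 0.0382, 0.1046]
tcp_rot: [0.739, 0.674, 0.004, 0.003]
contact_force: [0.4, -0.1, 0.3]
opening: 0.748
```

Emit:
move_arm(linear=[[0, 0, 0.006], [0, 0, 0.014], [0, 0, 0.024], [0, 0, 0.024], [0, 0, 0.024], [0, 0, 0.016], [0, 0, 0.006], [0, 0, 0], [0, 0, 0]], twist=[[0, 0, 0], [0, 0, 0], [0, 0, 0], [0, 0, 0], [0, 0, 0], [0, 0, 0], [0, 0, 0], [0, 0, 0], [0, 0, 0]])

```text
time: 24.45
eef_pos: [0.4454, 0.0386, 0.2248]
tcp_rot: [0.739, 0.674, 0.003, 0.002]
contact_force: [0.0, -0.2, -1.3]
opening: 0.747
```

Run:
```python
from look import *
s,c,w=look('26'); t=snap('top','t26')
from scipy.optimize import least_squares
for k in (c,w,t):
  p=cloud(k);x,y,z=p[...,0],p[...,1],p[...,2]; h=cv2.cvtColor(k['img'],cv2.COLOR_BGR2HSV)
  m=(x>.38)&(x<.5)&(abs(y-.04)<.07)&(z>.1)&(z<.145)&(h[...,1]>120); q=p[m]
  if len(q)<50: continue
  print(len(q),np.percentile(q,[1,50,99],axis=0).round(4).tolist())
  q=q[(q[:,0]>.43)]
  f=least_squares(lambda a:np.hypot(q[:,1]-a[0]+.092*(q[:,0]-.445),q[:,2]-a[1])-.052,[.04,.08],loss='soft_l1',f_scale=.001); print('yc zc',f.x.round(4))
  for yb in (.02,.04,.06):
    r=q[abs(q[:,1]-yb)<.006]; r=p[m][abs(p[m][:,1]-yb)<.006]
    if len(r)>8: print(yb,np.percentile(r[:,0],[3,97]).round(4))
u,v=proj(c,[[.44,.04,.08]])[0].astype(int)
A=cv2.resize(c['img'][v-60:v+60,u-60:u+60],(396,396)); u,v=proj(c,[[.578,-.176,.1]])[0].astype(int)
B=cv2.resize(c['img'][v-60:v+60,u-60:u+60],(396,396)); cv2.imwrite('pics/f26.png',np.hstack([A,B]))
p=cloud(t);x,y,z=p[...,0],p[...,1],p[...,2]
m=(abs(x-.58)<.03)&(abs(y+.176)<.06)&(z>.142)&(z<.19); print('paper',np.percentile(p[m],[2,50,98],axis=0).round(4).tolist())
```

```text
t 24.45 pos [0.4454 0.0386 0.2248] yaw 84.74 zaxis [ 0.0075  0.0021 -1.    ] F [ 0.04 -0.22 -1.26] op 0.7473637343968264 q [-0.14 -0.25  2.11  0.    1.28 -0.05]
948 [[0.4207, 0.0061, 0.1006], [0.4451, 0.0607, 0.1243], [0.473, 0.0855, 0.1348]]
yc zc [0.0361 0.0814]
0.02 [0.4215 0.4655]
0.04 [0.4234 0.4692]
0.06 [0.4253 0.4708]
6829 [[0.4237, -0.0006, 0.1017], [0.4483, 0.0507, 0.1277], [0.4731, 0.0861, 0.1333]]
yc zc [0.0387 0.0805]
0.02 [0.4234 0.4682]
0.04 [0.425  0.4699]
0.06 [0.4266 0.4719]
paper [[0.5658, -0.2112, 0.1428], [0.5782, -0.1782, 0.151], [0.591, -0.1466, 0.1564]]
```

View pics/f26.png

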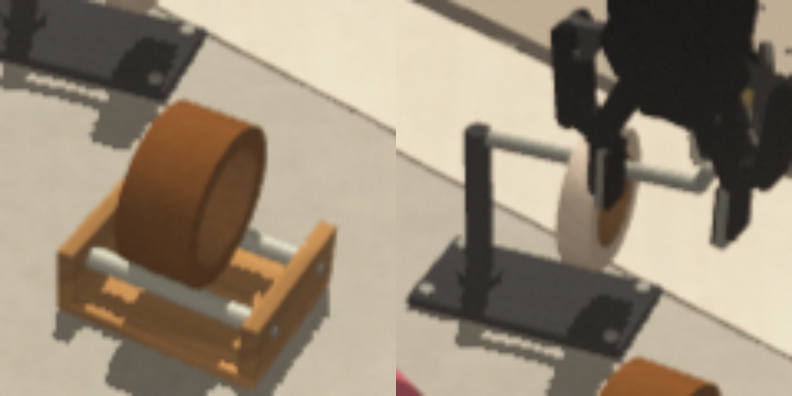

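View pics/w26.png

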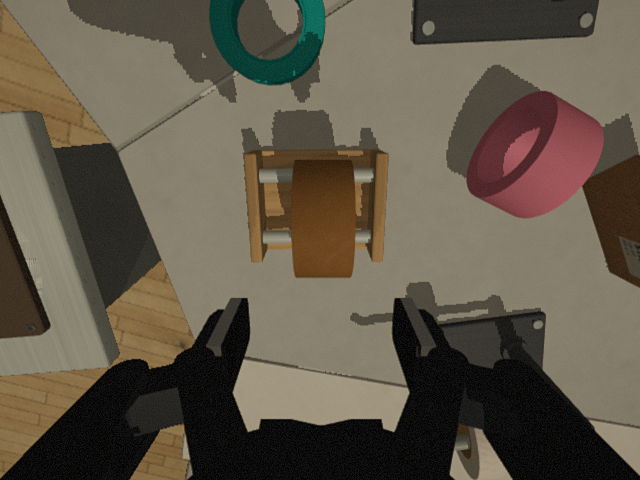

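```bash
python3 -c "
from h import *
st(); print(sign_off())"
```

```text
t 24.6 pos [0.4446 0.0387 0.2233] yaw 84.74 zaxis [ 0.0044  0.0025 -1.    ] F [-0.04 -0.1   0.29] op 0.7522923103911447 q [-0.14 -0.25  2.11  0.    1.28 -0.05]
the job is handed in; nothing more can be done
None
```

Both rolls are where you asked. The white paper roll hangs on the spare hook, and the brown roll stands upright on the two dowels of the cradle. Neither roll was dropped, and I handed the job in at 24.6 s of the 61 s allowed.

Last checks:
- **Paper roll:** it hangs about 94 mm in front of the spare post and 2 mm or less to the side of the prong. Its top is 155 to 156 mm above the bench, which puts the centre at about 102 mm.
- **Brown roll:** the centre is about 6 mm along and 1 to 3 mm across from the cradle's centre. It is 81 mm above the bench (82 expected), with its axis aligned with the dowels.
- **Gripper:** it was open and about 100 mm above the brown roll, touching nothing.

What disagreed or needed mending:
- **Fingertip height:** the cameras showed the open fingertips about 17 to 20 mm behind the TCP, not 8 mm ahead as `tips_ahead` says. I set both grasp heights from the pictures.
- **Brown roll grip:** the first grip overlapped the wall by only about 5 mm, so I opened the gripper, went lower and gripped again before lifting.
- **Arm accuracy:** fast moves missed their target by up to about 40 mm and 3 degrees, so I corrected the position before each grasp and placing.

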